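# Work both spring corners of the mould tilt plate to their marks

## Robot

A 6-joint arm with a two-finger parallel gripper is mounted at the origin on a cart in front of the work surface, level with it; the furniture and walls round the work are solid. World frame = base frame: x ahead of the robot, y to its left, z up, the work surface at z = 0. Lengths are in m, angles in rad, forces in N, time in s.
With the tool pointing down it reaches from about 0.325 to 0.9 m from the base axis. Payload 3.5 kg.
Tool frame: the origin (TCP) lies between the finger pads; the fingertips stand 11 mm ahead of it and the grasp point (between the pads) lies 8 mm behind it (arm.tcp_to_tips is the distance from the TCP to the fingertips, in m); x points along the fingers, y is the direction in which the jaws open and shut, and the axes are right-handed (so a half turn about x gives the same grasp; the last joint's range is limited). The gripper opens to 85 mm and grips with 20 to 120 N. Pads are 22 mm wide; open, the fingers measure 114 mm over their backs; the gripper's body (76 mm by 85 mm) begins 54 mm behind the grasp point. The pads swing forward as they close: fully open they stand 13 mm farther back than shut.
Start: joints at [1.13, 0.276, -0.026, 1.268, 0, 1.467], TCP at [0.207, 0.59, 0.242] pointing down, gripper open.
Joint ranges: [-3.12, 3.12], [-0.85, 1.88], [-1.08, 1.24], [-1.95, 2.15], [-1.57, 1.53], [-3.14, 3.14]. Speed limits (rad/s): [2.57, 2.57, 3.14, 3.14, 3.14, 3.14].

## Interface

Orientations are given as a unit quaternion [w, x, y, z].
In Python, from rig import arm gives the robot as it stands.
- The arm moves only by the tool send_rows, never from a script. Its argument "commands" is a list of rows, each an object with "linear": the shift along the tool's x, y, z in mm, a list of three; "spin": the turn about the tool's x in degrees; "grip": the closure, from -1 (fully open) to 1 (shut). In form: [{"linear": [x, y, z], "spin": spin, "grip": grip}, ...]. A call has 1 to 12 rows; each row shifts and turns the commanded pose from where the row before left it, along the tool's axes as they then stand; what a row does not reach is not made up. A row lasts 1/10 s, in which the tool goes at most 50 mm and 8.59 degrees, less where a joint would pass 70% of its speed; a pose out of reach is approached as far as the arm can. A call is refused whole if a number of a shift passes 50 or a number of a turn 8.59, either way. A call with a gripper value outside its range is refused whole. The fingers move at their own pace and stop on an object; the grip force is fixed at half the most. Time passes only in rows, so rows that do not move let the fingers close. It gives the time, the measured TCP pose, the force and the opening at its end, in the units of the state.
- arm.observe(): the state, without advancing time (a new reading comes with each control period).
- arm.snapshot(name): name is "scene" or "top" or "wrist"; returns a dict with "img" (400x640x3 uint8, red, green, blue), "depth" (400x640 float32, m along the optical axis (not along the pixel's ray), 0 where there is no reading), "intrinsics" (3x3 intrinsics, pixels), "cam_to_world" (4x4, takes a point from camera to world coordinates). Camera axes: x right, y up, looking along -z (the intrinsics and any distortion apply to the point x, -y, -z); pixel columns grow to the right and rows downward; lengths in m; the calibration is good to about 2 mm. A picture is of the moment at which its call begins.
- arm.job_done(): hands the job in, once; it reports no verdict.
The state is a dict: "clock": time; "joint_pos": joint angles; "qvel": joint speeds; "joint_efforts": joint torques, N m; "eef_pos": TCP position; "ee_rot": TCP orientation; "contact_force": force on the tool from outside, world axes, zero at the start; "torque": the same for the moment, N m; "width": opening from 0.0 (shut) to 1.0 (fully open).
Only numpy, scipy, OpenCV 4.12 (cv2) and the standard library are available. Lean on these libraries where they do the work, as an engineer would, in place of code of your own. Each camera call takes 0.05 s, during which the arm holds its last target.

## Task

Check the tilt plate before the next pour: with closed fingertips press the rubber pad on its left corner down until that corner's pointer is level with the white line of the black rider on its scale post, hold it there for a good second, and let it spring all the way back up; then do the same with the right corner and its own rider. Do not push a pointer down past its rider, press only one corner at a time, and grasp nothing: leave the riders, the mould lying on the plate and the two vials where they are.

Things in the scene. Friction and masses are not known exactly. Their poses are not given: they have to be found in the camera images.
- left_pad (a point): centre of the top of the left pad: a round black rubber pad, 26 mm across, 6 mm high, on the left corner (as the robot sees it) of the level aluminium tilt plate (202 mm square, 8 mm thick). At rest the plate's top is 83 mm and the pad's top 89 mm above the table. It moves with the plate: the pad sinks 0.78 mm for each mm its pointer tip sinks
- left_tip (a point): tip of the left corner's pointer, a thin dark steel needle that points outward from the left corner to its scale post, 48 mm beyond the pad's centre; 79 mm above the table at rest
- left_mark (a point): centre of the left rider, a black collar 10 mm tall and 28 mm wide with a white line round its middle, clamped lightly on the left scale post (flat aluminium, 18 mm wide, its top 101 mm above the table), just beyond the pointer tip. The line's height is the height that the left pointer tip must reach. z axis up
- left_tilt (a joint): how far the left corner is pressed down, rad: 0 at rest (upper stop), end stop at 0.22. The plate pivots on a ball under its far corner, 170 mm from the pad and 218 mm from the pointer tip (tip sinks 218 mm x sin of the angle). Sprung: moves from about 5 N on the pad, about 10 N at 32 mm of tip travel, comes back up when let go; the right corner stays at rest
- left_rider (a joint): how far the left rider's white line lies below the resting pointer tip, m (0.014 to 0.032); the rider is to stay as set
- right_pad (a point): centre of the top of the right pad: a round black rubber pad, 26 mm across, 6 mm high, on the right corner (as the robot sees it) of the level aluminium tilt plate (202 mm square, 8 mm thick). At rest the plate's top is 83 mm and the pad's top 89 mm above the table. It moves with the plate: the pad sinks 0.78 mm for each mm its pointer tip sinks
- right_tip (a point): tip of the right corner's pointer, a thin dark steel needle that points outward from the right corner to its scale post, 48 mm beyond the pad's centre; 79 mm above the table at rest
- right_mark (a point): centre of the right rider, a black collar 10 mm tall and 28 mm wide with a white line round its middle, clamped lightly on the right scale post (flat aluminium, 18 mm wide, its top 101 mm above the table), just beyond the pointer tip. The line's height is the height that the right pointer tip must reach. z axis up
- right_tilt (a joint): how far the right corner is pressed down, rad: 0 at rest (upper stop), end stop at 0.22. The plate pivots on a ball under its far corner, 170 mm from the pad and 218 mm from the pointer tip (tip sinks 218 mm x sin of the angle). Sprung: moves from about 5 N on the pad, about 10 N at 32 mm of tip travel, comes back up when let go; the left corner stays at rest
- right_rider (a joint): how far the right rider's white line lies below the resting pointer tip, m (0.014 to 0.032); the rider is to stay as set
- strip_mold: empty white silicone strip mould, 42 x 136 x 12 mm, lying loose on the middle of the tilt plate, long side left to right; origin at the centre of its underside; not to be moved
- vial_a: small vial with white cap, 27 mm across, 45 mm tall, standing on the table at the left of the plate's near corner; origin at the centre of its underside; not to be moved
- vial_b: small vial with white cap, 27 mm across, 45 mm tall, standing on the table at the right of the plate's near corner; origin at the centre of its underside; not to be moved

How it is judged:
By the outcome, as a careful person would: the job done as asked, in the order asked, and still so for the second after the job is handed in, with the robot touching nothing.
It also fails if it takes over 48 s, if anything falls off the work surface, if the arm or the gripper's body presses on something with over 40 N, if the wrist force passes 120 N, or if a joint passes its speed limit or range.

## Working session

There is one attempt and no reset: what is moved stays moved. The work goes in short steps, Python scripts to look and compute and a tool call to move; the robot and the scene stay as the last step left them, time stands still between calls to the robot, and variables do not carry over. Pictures are saved under pics/ and viewed, and the job is handed in when it is done.

Besides the shell and the picture viewer there is one more tool, called after "Request:" as a command line: name --argument value ..., lists and objects as JSON in quotes. send_rows: Moves the arm, as the interface text tells. Its arguments: {"type":"object","properties":{"commands":{"type":"array","items":{"type":"object","properties":{"linear":{"type":"array","items":{"type":"number"}},"spin":{"type":"number"},"grip":{"type":"number"}}}}},"required":["commands"]}

```bash
mkdir -p pics; ls; python3 - <<'E'
from rig import arm
import cv2,numpy as np
s=arm.observe();print({k:np.round(v,4).tolist() for k,v in s.items()})
for n in("scene","top","wrist"):
    d=arm.snapshot(n);cv2.imwrite(f"pics/{n}0.png",d["img"][...,::-1]);np.savez(f"{n}0.npz",**d)
    print(n,d["intrinsics"].round(2).tolist(),d["cam_to_world"].round(4).tolist(),[k for k in d])
E
```

```text
pics
{'clock': 0.0, 'joint_pos': [1.1296, 0.2771, -0.0279, 1.268, -0.0, 1.4674], 'qvel': [0.0011, -0.0012, -0.0001, 0.001, 0.0022, 0.0001], 'joint_efforts': [0.0009, -44.5509, 29.5206, 0.0165, -0.0, -0.0], 'eef_pos': [0.2068, 0.589, 0.2411], 'ee_rot': [0.6968, 0.1181, 0.6973, -0.1196], 'contact_force': [-0.1433, 0.2102, -0.6532], 'torque': [-0.0365, -0.0082, -0.0154], 'width': 0.9979}
scene [[409.41, 0.0, 317.48], [0.0, 409.41, 201.1], [0.0, 0.0, 1.0]] [[-0.7414, 0.4127, -0.5292, 0.0982], [-0.671, -0.4688, 0.5745, 0.3807], [-0.011, 0.781, 0.6245, 0.6158], [0.0, 0.0, 0.0, 1.0]] ['img', 'depth', 'intrinsics', 'cam_to_world']
top [[405.93, 0.0, 323.57], [0.0, 405.93, 191.94], [0.0, 0.0, 1.0]] [[0.0287, 0.9896, -0.1412, 0.4433], [-0.9995, 0.0302, 0.0084, -0.1169], [0.0126, 0.1409, 0.9899, 0.9322], [0.0, 0.0, 0.0, 1.0]] ['img', 'depth', 'intrinsics', 'cam_to_world']
wrist [[334.54, 0.0, 318.99], [0.0, 334.54, 202.72], [0.0, 0.0, 1.0]] [[0.3309, -0.899, -0.287, 0.1314], [0.9436, 0.3144, 0.1033, 0.6156], [-0.0026, -0.305, 0.9524, 0.3722], [0.0, 0.0, 0.0, 1.0]] ['img', 'depth', 'intrinsics', 'cam_to_world']
```

View pics/scene0.png

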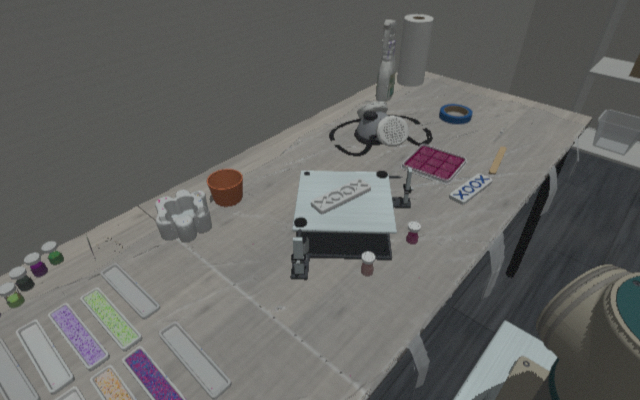

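View pics/top0.png

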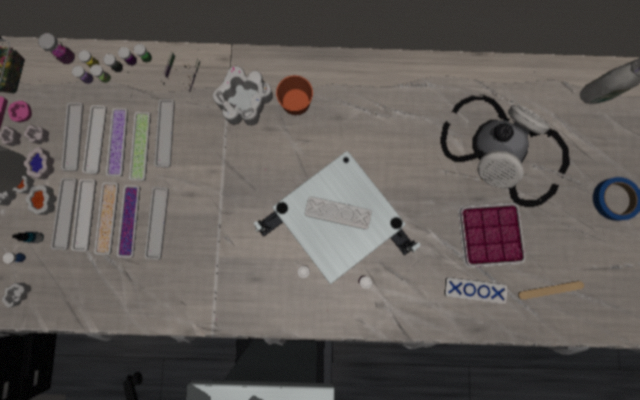

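View pics/wrist0.png

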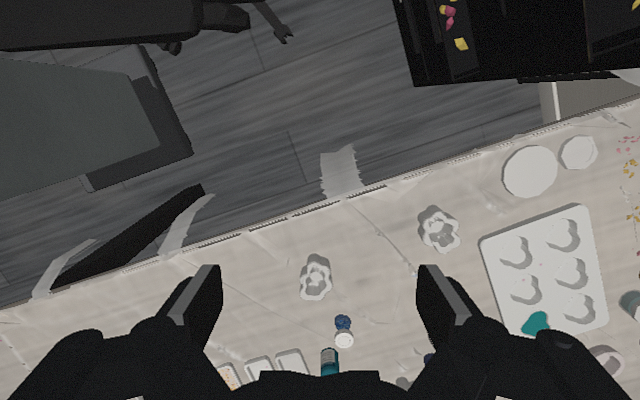

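```bash
cat > h.py <<'E'
import numpy as np,cv2
def ray(d,u,v):
    K=d["intrinsics"];T=d["cam_to_world"]
    r=np.array([(u-K[0,2])/K[0,0],-(v-K[1,2])/K[1,1],-1.0])
    return T[:3,3],T[:3,:3]@r
def onz(d,u,v,z):
    o,r=ray(d,u,v);return o+r*(z-o[2])/r[2]
def proj(d,p):
    K=d["intrinsics"];T=d["cam_to_world"]
    c=T[:3,:3].T@(np.asarray(p)-T[:3,3]);return K[0,2]+K[0,0]*c[0]/-c[2],K[1,2]-K[1,1]*c[1]/-c[2]
def tri(rs):
    A=np.zeros((3,3));b=np.zeros(3)
    for o,r in rs:
        r=r/np.linalg.norm(r);P=np.eye(3)-np.outer(r,r);A+=P;b+=P@o
    p=np.linalg.solve(A,b);return p,[np.linalg.norm((np.eye(3)-np.outer(r,r)/(r@r))@(p-o)) for o,r in rs]
E
python3 - <<'E'
from h import *
t=dict(np.load("top0.npz"));s=dict(np.load("scene0.npz"))
def blob(d,u,v,R=9,th=60):
    g=d["img"].max(2).astype(int)[v-R:v+R+1,u-R:u+R+1]
    n,l,st,c=cv2.connectedComponentsWithStats((g<th).astype(np.uint8))
    i=1+np.argmin(np.hypot(*(c[1:]-R).T)); print(st[i]); return c[i][0]+u-R,c[i][1]+v-R
for nm,a,b in(("L",(282,208),(300,223)),("R",(396,223),(382,175))):
    pa=blob(t,*a);pb=blob(s,*b);print(nm,pa,pb,tri([ray(t,*pa),ray(s,*pb)]),onz(t,*pa,.089),onz(s,*pb,.089))
for n,d,(x,y) in(("a",s,(300,250)),("b",s,(400,190)),("c",t,(270,220)),("d",t,(405,235))):
    cv2.imwrite(f"pics/c_{n}.png",cv2.resize(d["img"][y-32:y+32,x-32:x+32,::-1],(400,400),interpolation=cv2.INTER_CUBIC))
im=[cv2.imread(f"pics/c_{n}.png") for n in "abcd"]
cv2.imwrite("pics/crops.png",cv2.resize(np.vstack([np.hstack(im[:2]),np.hstack(im[2:])]),(600,600)))
E
```

```text
[ 4  4 10 10 87]
[ 4  4 12  9 84]
L (np.float64(281.5287356321839), np.float64(207.44827586206895)) (np.float64(300.0595238095238), np.float64(222.0952380952381)) (array([ 0.52908394, -0.03670862,  0.08497424]), [np.float64(0.0005219055710361), np.float64(0.0005219055710360737)]) [ 0.52826899 -0.03742006  0.089     ] [ 0.52627262 -0.03327569  0.089     ]
[ 4  4 11 10 88]
[ 4  5 10  7 56]
R (np.float64(396.0113636363636), np.float64(222.6818181818182)) (np.float64(381.48214285714283), np.float64(173.92857142857142)) (array([ 0.50479697, -0.27678323,  0.08477264]), [np.float64(0.001079683657298228), np.float64(0.0010796836572982667)]) [ 0.50359957 -0.27658871  0.089     ] [ 0.50241455 -0.27089716  0.089     ]
```

View pics/crops.png

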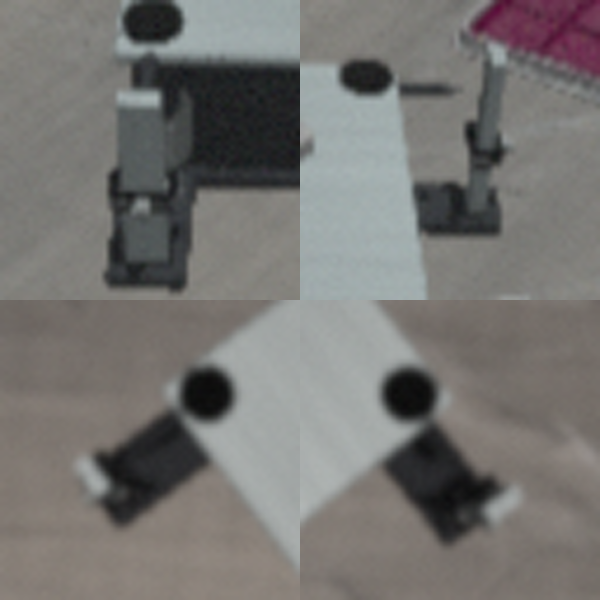

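```bash
cat >> h.py <<'E'
from scipy.spatial.transform import Rotation as Ro
def toolrot(s):
    w,x,y,z=s["ee_rot"];return Ro.from_quat([x,y,z,w]).as_matrix()
def state(arm):
    s=arm.observe();R=toolrot(s);print("t",round(s["clock"],2),"pos",np.round(s["eef_pos"],4),"F",np.round(s["contact_force"],1),"w",round(s["width"],3),"j",np.round(s["joint_pos"],2));print(R.round(3).tolist());return s,R
def goto(arm,p,cam=None):
    s,R=state(arm);d=R.T@(np.array(p)-s["eef_pos"])*1000
    print("tool mm",d.round(1))
    c=arm.snapshot("wrist") if False else None
E
python3 - <<'E'
from h import *
from rig import arm
goto(arm,[.529,-.037,.16])
w=dict(np.load("wrist0.npz"));s=arm.observe();R=toolrot(s);T=w["cam_to_world"]
print("cam in tool",(R.T@(T[:3,3]-s["eef_pos"])).round(4),(R.T@T[:3,:3]).round(4).tolist())
E
```

```text
t 0.15 pos [0.2069 0.5892 0.2414] F [-0.6 -0.9 -0.5] w 1.001 j [ 1.13  0.28 -0.03  1.27  0.    1.47]
[[-0.001, 0.331, 0.943], [-0.002, 0.943, -0.331], [-1.0, -0.002, -0.0]]
tool mm [  82.1 -483.9  511.4]
cam in tool [-0.1308 -0.0003 -0.08  ] [[0.0009, 0.3052, -0.9523], [1.0, -0.0007, 0.0007], [-0.0005, -0.9523, -0.3052]]
```

Request:
send_rows --commands '[{"linear": [0,-15,16],"spin": 0,"grip": 1},{"linear": [0,-32,34],"spin": 0,"grip": 1},{"linear": [0,-34,36],"spin": 0,"grip": 1},{"linear": [0,-34,36],"spin": 0,"grip": 1},{"linear": [0,-34,36],"spin": 0,"grip": 1},{"linear": [0,-34,36],"spin": 0,"grip": 1},{"linear": [0,-34,36],"spin": 0,"grip": 1},{"linear": [0,-34,36],"spin": 0,"grip": 1},{"linear": [0,-34,36],"spin": 0,"grip": 1},{"linear": [0,-34,36],"spin": 0,"grip": 1},{"linear": [0,-34,36],"spin": 0,"grip": 1},{"linear": [0,-34,36],"spin": 0,"grip": 1}]'

```text
clock: 1.35
eef_pos: [0.466, 0.0867, 0.2423]
ee_rot: [0.697, 0.119, 0.697, -0.119]
contact_force: [1.6, 0.5, -0.1]
width: 0.001
```

Request:
send_rows --commands '[{"linear": [0,-34,36],"spin": 0,"grip": 1},{"linear": [0,-34,36],"spin": 0,"grip": 1},{"linear": [0,-25,27],"spin": 0,"grip": 1},{"linear": [10,0,0],"spin": -8.5,"grip": 1},{"linear": [10,0,0],"spin": -8.5,"grip": 1},{"linear": [10,0,0],"spin": -8.5,"grip": 1},{"linear": [10,0,0],"spin": -8.5,"grip": 1},{"linear": [10,0,0],"spin": -8.5,"grip": 1},{"linear": [10,0,0],"spin": -8.5,"grip": 1},{"linear": [10,0,0],"spin": -7,"grip": 1},{"linear": [0,0,0],"spin": 0,"grip": 1},{"linear": [0,0,0],"spin": 0,"grip": 1}]'

```text
clock: 2.55
eef_pos: [0.528, -0.0318, 0.1721]
ee_rot: [0.667, -0.233, 0.668, 0.233]
contact_force: [1.2, -0.6, 0.9]
width: -0.003
```

```bash
python3 - <<'E'
from h import *
from rig import arm
goto(arm,[.529,-.037,.16])
d=arm.snapshot("wrist");cv2.imwrite("pics/w1.png",d["img"][...,::-1]);np.savez("w1.npz",**d)
for nm,p in(("padL",(.529,-.037,.089)),("tipL",(.4986,.0002,.079))): print(nm,np.round(proj(d,p),1))
E
```

```text
t 2.55 pos [ 0.528  -0.0318  0.1721] F [ 1.2 -0.6  0.9] w -0.003 j [-0.18  0.16 -0.33  1.08  0.   -0.85]
[[-0.001, -0.622, 0.783], [0.0, 0.783, 0.622], [-1.0, 0.001, -0.001]]
tool mm [12.1 -4.7 -2.4]
padL [310.  214.6]
tipL [378.2 209. ]
```

View pics/w1.png

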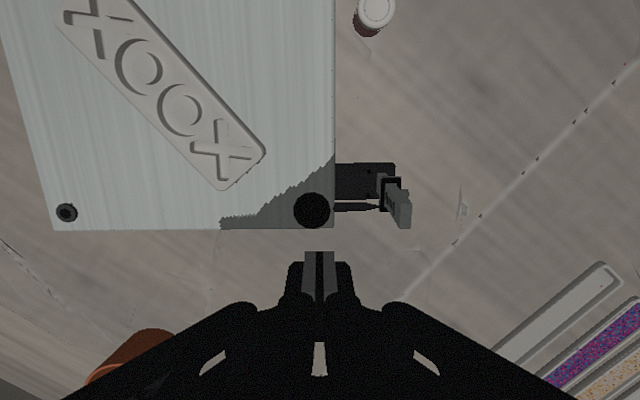

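```bash
python3 - <<'E'
from h import *
d=dict(np.load("w1.npz"))
cv2.imwrite("pics/w1c.png",cv2.resize(d["img"][150:240,290:430,::-1],(798,513),interpolation=cv2.INTER_CUBIC))
E
```

```text
(no output)
```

View pics/w1c.png

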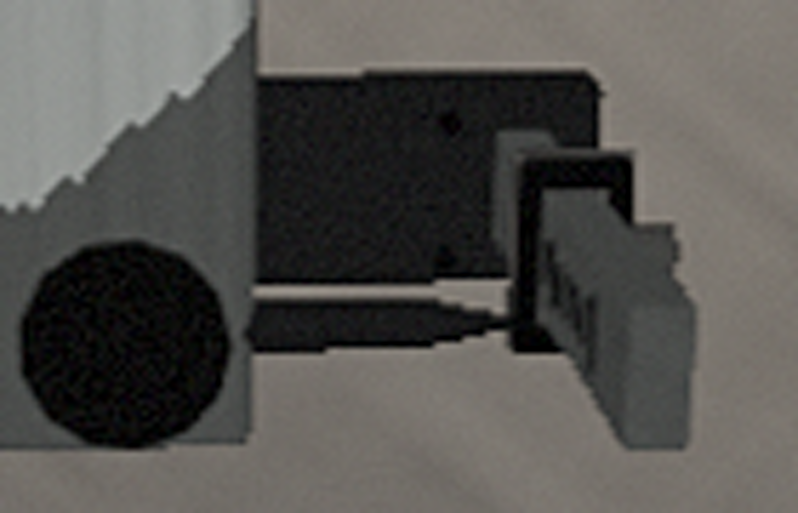

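Request:
send_rows --commands '[{"linear": [0,-25,0],"spin": 0,"grip": 1},{"linear": [0,-30,0],"spin": 0,"grip": 1},{"linear": [10,-25,0],"spin": 0,"grip": 1},{"linear": [15,-15,0],"spin": 0,"grip": 1},{"linear": [15,0,0],"spin": 0,"grip": 1},{"linear": [7,0,0],"spin": 0,"grip": 1},{"linear": [0,0,0],"spin": 0,"grip": 1},{"linear": [0,0,0],"spin": 0,"grip": 1}]'

```text
clock: 3.4
eef_pos: [0.587, -0.1053, 0.1255]
ee_rot: [0.667, -0.234, 0.667, 0.234]
contact_force: [-0.7, -0.5, 0.3]
width: -0.003
```

```bash
python3 - <<'E'
from h import *
from rig import arm
state(arm)
d=arm.snapshot("wrist");cv2.imwrite("pics/w2.png",d["img"][...,::-1]);np.savez("w2.npz",**d)
u,v=map(int,proj(d,(.497,.002,.07)));print(u,v);u=min(u,569)
cv2.imwrite("pics/w2c.png",cv2.resize(d["img"][v-50:v+50,u-70:u+70,::-1],(798,570),interpolation=cv2.INTER_CUBIC))
E
```

```text
t 3.4 pos [ 0.587  -0.1053  0.1255] F [-0.7 -0.5  0.3] w -0.003 j [-0.29  0.31 -0.24  1.02  0.   -0.96]
[[-0.0, -0.625, 0.781], [0.0, 0.781, 0.625], [-1.0, 0.001, -0.0]]
549 228
```

View pics/w2c.png

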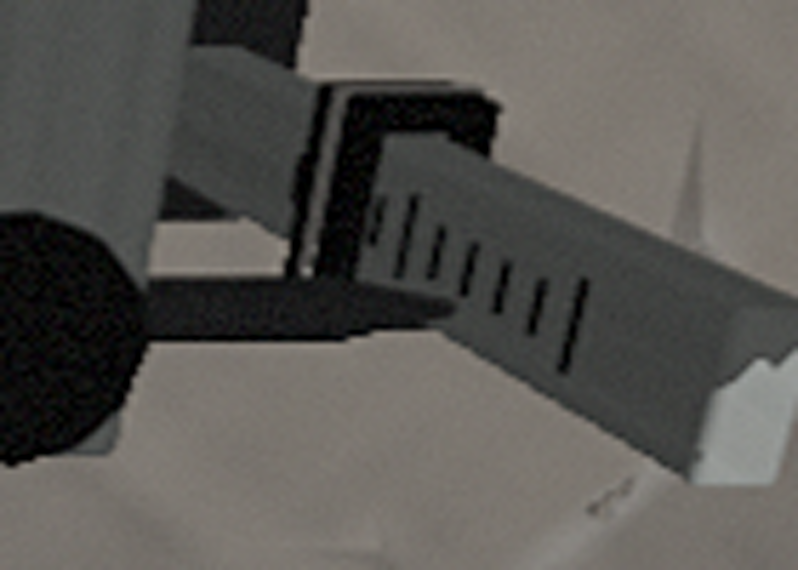

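Request:
send_rows --commands '[{"linear": [0,20,20],"spin": 0,"grip": 1},{"linear": [0,25,25],"spin": 0,"grip": 1},{"linear": [0,15,15],"spin": 0,"grip": 1},{"linear": [0,0,0],"spin": 0,"grip": 1},{"linear": [0,0,0],"spin": 0,"grip": 1}]'

```text
clock: 3.95
eef_pos: [0.5973, -0.0213, 0.1262]
ee_rot: [0.667, -0.235, 0.667, 0.234]
contact_force: [-0.8, -0.2, 0.0]
width: -0.004
```

```bash
python3 - <<'E'
from h import *
from rig import arm
state(arm)
d=arm.snapshot("wrist");cv2.imwrite("pics/w3.png",d["img"][...,::-1]);np.savez("w3.npz",**d)
u,v=map(int,proj(d,(.497,.002,.07)));print(u,v);u=min(u,569)
cv2.imwrite("pics/w3c.png",cv2.resize(d["img"][v-50:v+50,u-70:u+70,::-1],(798,570),interpolation=cv2.INTER_CUBIC))
def P(d,u,v):
    u=int(round(u));v=int(round(v));z=float(d["depth"][v,u]);o,r=ray(d,u,v);return (o+r*z).round(4)
w=dict(np.load("w2.npz"))
for nm,a,b in(("linetop",335,95),("linemid",322,180),("linelow",308,265),("topface",360,200),("padc",50,330),("posttop",745,430)):
    U=479+a/5.7;V=178+b/5.7;print(nm,U,V,P(w,U,V),P(w,U+1,V))
E
```

```text
t 3.95 pos [ 0.5973 -0.0213  0.1262] F [-0.8 -0.2  0. ] w -0.004 j [-0.14  0.31 -0.24  1.02 -0.   -0.82]
[[0.001, -0.626, 0.78], [-0.001, 0.78, 0.626], [-1.0, -0.001, 0.001]]
464 125
linetop 537.7719298245614 194.66666666666666 [ 0.4834 -0.0052  0.0492] [ 0.4832 -0.0052  0.05  ]
linemid 535.4912280701755 209.57894736842104 [0.4915 0.0005 0.0503] [0.491  0.0014 0.0497]
linelow 533.0350877192982 224.49122807017545 [0.4986 0.0085 0.0485] [0.4983 0.0079 0.0499]
topface 542.1578947368421 213.08771929824562 [0.4905 0.0035 0.0531] [0.4902 0.0038 0.0534]
padc 487.7719298245614 235.89473684210526 [ 0.5235 -0.0363  0.0882] [ 0.5231 -0.0368  0.0896]
posttop 609.7017543859649 253.43859649122805 [0.491  0.0103 0.1014] [0.4904 0.0116 0.1005]
```

View pics/w3c.png

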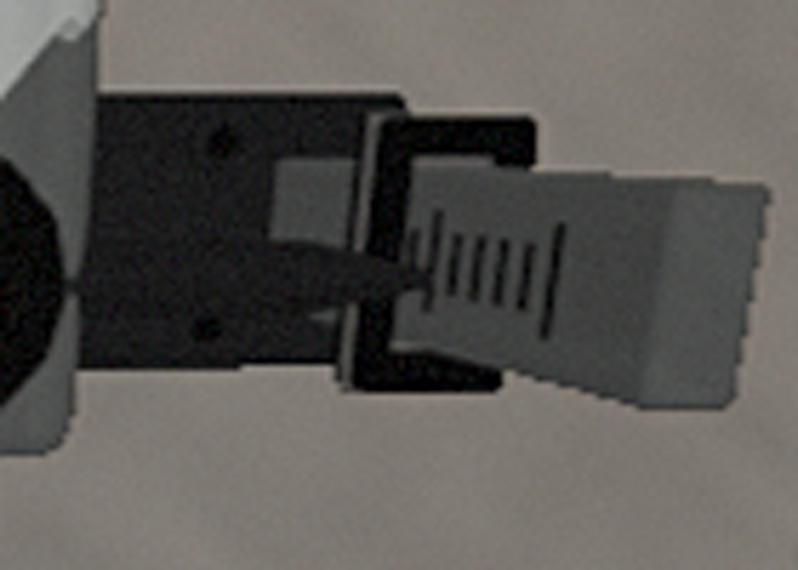

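```bash
cat >> h.py <<'E'
def cloud(d,u0,u1,v0,v1):
    v,u=np.mgrid[v0:v1,u0:u1];K=d["intrinsics"];T=d["cam_to_world"]
    z=d["depth"][v0:v1,u0:u1].astype(float)
    p=np.stack([(u-K[0,2])/K[0,0]*z,-(v-K[1,2])/K[1,1]*z,-z],-1)
    return p@T[:3,:3].T+T[:3,3], d["img"][v0:v1,u0:u1].max(2).astype(int)
E
python3 - <<'E'
from h import *
for n,tri_pts in(("w2",None),("w3",None)):
    d=dict(np.load(n+".npz"));u,v=map(int,proj(d,(.497,.002,.07)));u=min(u,569)
    u0,v0=u-70,v-50
    for nm,box in ((("line",(309,338,85,275)),("top",(345,372,110,265)),("posttop",(715,795,350,475)),("pad",(0,110,240,420))) if n=="w2" else (("line",(340,385,108,390)),("top",(368,405,130,250)),("top2",(370,400,320,380)),("posttop",(660,735,200,390)),("pad",(0,40,200,380)))):
        a=[int(round(x/5.7)) for x in box]
        P,g=cloud(d,u0+a[0],u0+a[1],v0+a[2],v0+a[3])
        if nm=="line":
            # per row: brightest pixel
            i=g.argmax(1);r=np.arange(len(i));Q=P[r,i];gg=g[r,i];Q=Q[gg>45];print(i,gg)
        else: Q=P.reshape(-1,3)
        print(n,nm,len(Q),np.median(Q,0).round(4),Q[:,2].std().round(4),np.percentile(Q[:,2],[25,75]).round(4))
w2=dict(np.load("w2.npz"));w3=dict(np.load("w3.npz"))
for a,b in(((335,88),(375,115)),((308,268),(346,383))):
  print(tri([ray(w2,479+a[0]/5.7-.4,178+a[1]/5.7-.4),ray(w3,394+b[0]/5.7-.4,75+b[1]/5.7-.4)]))
E
```

```text
[0 0 0 4 4 4 4 4 4 4 3 3 3 3 3 2 2 2 2 2 1 1 1 1 1 0 0 0 0 0 0 0 0] [ 71  76  69  67  71  77  84  84  81  78  80  84  84  79  72  75  84  84
  80  75  78  82  88  74  77  76  83  81  96  84  64  65 111]
w2 line 33 [0.4909 0.002  0.0488] 0.0046 [0.048  0.0491]
w2 top 108 [0.4893 0.0019 0.0529] 0.0195 [0.0521 0.0534]
w2 posttop 308 [0.4889 0.0098 0.1003] 0.0224 [0.0996 0.1007]
w2 pad 608 [ 0.5233 -0.0368  0.0884] 0.0068 [0.088  0.0888]
[7 6 5 5 5 5 5 4 4 4 4 4 4 4 0 3 3 3 3 3 3 3 3 3 2 2 2 7 0 7 2 5 3 0 1 1 1
 1 1 1 1 0 0 0 0 0 0 0 0] [46 83 87 75 69 73 68 75 74 75 73 77 74 68 70 73 76 75 79 75 79 70 68 74
 72 38 29 35 33 32 32 27 32 28 53 75 75 78 77 71 68 72 77 78 75 72 70 69
 78]
w3 line 40 [0.4908 0.0014 0.0489] 0.0079 [0.0485 0.0494]
w3 top 126 [ 4.876e-01 -4.000e-04  5.270e-02] 0.0182 [0.0517 0.0533]
w3 top2 55 [0.4992 0.0112 0.053 ] 0.0011 [0.0525 0.0534]
w3 posttop 429 [0.4885 0.0086 0.1003] 0.0107 [0.0998 0.1008]
w3 pad 224 [ 0.5216 -0.0314  0.0885] 0.0194 [0.0881 0.0889]
(array([ 0.4821448 , -0.00505777,  0.04729275]), [np.float64(0.0002821856443405652), np.float64(0.0002821856443405001)])
(array([0.49974305, 0.01693591, 0.03735126]), [np.float64(0.0020720785977852924), np.float64(0.002072078597785396)])
```

```bash
python3 - <<'E'
from h import *
for n in("w1","w3"):
    d=dict(np.load(n+".npz"))
    u,v=map(int,proj(d,(.529,-.037,.089)));print(n,u,v)
    g=(d["img"].max(2)<32).astype(np.uint8)
    g=cv2.morphologyEx(g,cv2.MORPH_OPEN,np.ones((9,9),np.uint8))
    k,l,st,c=cv2.connectedComponentsWithStats(g)
    for i in range(1,k):
        if st[i][4]<6000: print(st[i],c[i].round(1),onz(d,*c[i],.089).round(4))
from rig import arm
goto(arm,[.528,-.037,.115])
E
```

```text
w1 309 214
[356 163  11  10 110] [361.  167.5] [ 0.4828 -0.0311  0.089 ]
[369 163  12  10 118] [374.4 167.4] [ 0.4773 -0.0243  0.089 ]
[348 180   9  10  90] [352.  184.5] [ 0.4951 -0.0283  0.089 ]
[ 294  193   35   35 1014] [311.3 210. ] [ 0.5259 -0.0383  0.089 ]
[315 287   9  12 108] [319.  292.5] [0.5728 0.0057 0.089 ]
w3 378 130
[ 356  102   49   49 1733] [381.5 127.2] [ 0.5269 -0.0367  0.089 ]
[423 121  13  14 162] [429.2 127.4] [ 0.5123 -0.0184  0.089 ]
[ 36 123  12  12 134] [ 41.5 128.5] [ 0.6323 -0.167   0.089 ]
t 4.0 pos [ 0.5973 -0.0219  0.126 ] F [-0.6  0.4 -0.5] w -0.001 j [-0.14  0.31 -0.24  1.02 -0.   -0.82]
[[0.001, -0.625, 0.781], [-0.001, 0.781, 0.625], [-1.0, -0.001, 0.0]]
tool mm [ 11.   31.5 -63.5]
```

Request:
send_rows --commands '[{"linear": [0,12,-25],"spin": 0,"grip": 1},{"linear": [0,12,-25],"spin": 0,"grip": 1},{"linear": [0,8,-15],"spin": 0,"grip": 1},{"linear": [10,0,0],"spin": 0,"grip": 1},{"linear": [0,0,0],"spin": 0,"grip": 1},{"linear": [0,0,0],"spin": 0,"grip": 1}]'

```text
clock: 4.6
eef_pos: [0.527, -0.0378, 0.1152]
ee_rot: [0.667, -0.234, 0.667, 0.234]
contact_force: [0.3, 0.3, -0.1]
width: -0.001
```

```bash
cat >> h.py <<'E'
def look(arm,n,pt,rx=70,ry=50,k=5.7):
    d=arm.snapshot("wrist");np.savez(n+".npz",**d);cv2.imwrite(f"pics/{n}.png",d["img"][...,::-1])
    u,v=map(int,proj(d,pt));u=min(max(u,rx),640-rx);v=min(max(v,ry),400-ry);print("crop origin",u-rx,v-ry)
    cv2.imwrite(f"pics/{n}c.png",cv2.resize(d["img"][v-ry:v+ry,u-rx:u+rx,::-1],None,fx=k,fy=k,interpolation=cv2.INTER_CUBIC))
    return d
E
python3 - <<'E'
from h import *
from rig import arm
goto(arm,[.527,-.0375,.1])
look(arm,"w4",(.5,-.002,.07))
E
```

```text
t 4.6 pos [ 0.527  -0.0378  0.1152] F [ 0.3  0.3 -0.1] w -0.001 j [-0.19  0.21 -0.4   0.96  0.   -0.87]
[[0.0, -0.624, 0.781], [-0.0, 0.781, 0.624], [-1.0, -0.0, 0.0]]
tool mm [15.2  0.2  0.2]
crop origin 324 192
```

View pics/w4.png

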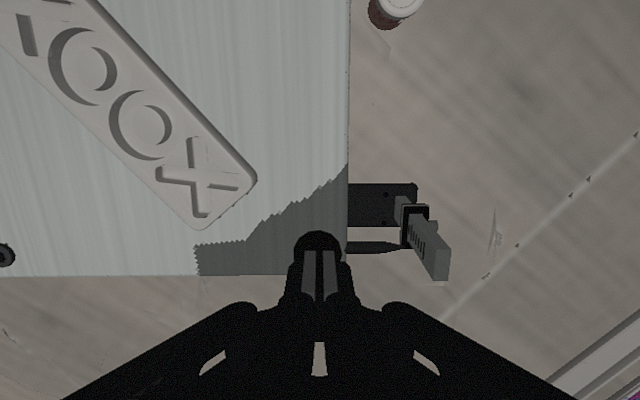

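View pics/w4c.png

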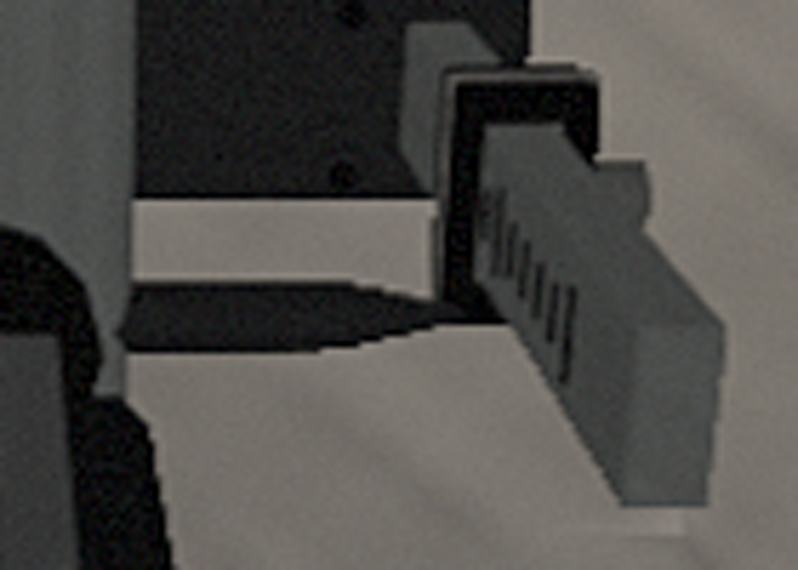

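Request:
send_rows --commands '[{"linear": [10,0,0],"spin": 0,"grip": 1},{"linear": [5,0,0],"spin": 0,"grip": 1},{"linear": [4,0,0],"spin": 0,"grip": 1},{"linear": [4,0,0],"spin": 0,"grip": 1},{"linear": [4,0,0],"spin": 0,"grip": 1},{"linear": [3,0,0],"spin": 0,"grip": 1},{"linear": [2,0,0],"spin": 0,"grip": 1},{"linear": [0,0,0],"spin": 0,"grip": 1},{"linear": [0,0,0],"spin": 0,"grip": 1}]'

```text
clock: 5.55
eef_pos: [0.5266, -0.0367, 0.0841]
ee_rot: [0.668, -0.234, 0.667, 0.235]
contact_force: [-1.7, 1.6, 6.1]
width: -0.001
```

```bash
python3 - <<'E'
from h import *
from rig import arm
goto(arm,[.527,-.0375,.078])
d=look(arm,"w5",(.5,-.002,.06))
s=arm.snapshot("scene");np.savez("s5.npz",**s)
cv2.imwrite("pics/s5.png",cv2.resize(s["img"][205:295,250:390,::-1],None,fx=5.7,fy=5.7,interpolation=cv2.INTER_CUBIC))
E
```

```text
t 5.55 pos [ 0.5266 -0.0367  0.0841] F [-1.7  1.6  6.1] w -0.001 j [-0.19  0.24 -0.43  0.89  0.   -0.87]
[[0.001, -0.625, 0.781], [0.001, 0.781, 0.625], [-1.0, 0.001, 0.001]]
tool mm [ 6.1 -0.9 -0.2]
crop origin 331 209
```

View pics/w5c.png

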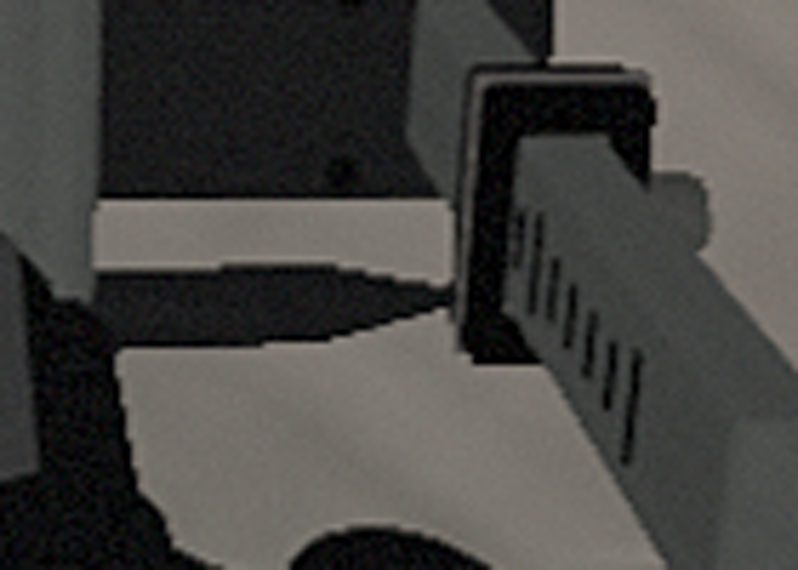

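View pics/s5.png

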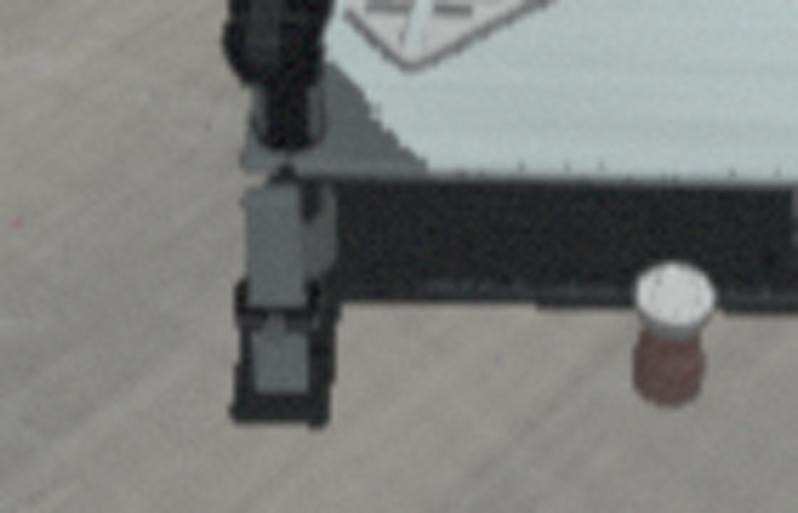

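```bash
cat >> h.py <<'E'
def needle(d,o,k,a,b,th=40):
    # a,b crop coords of base and tip axis; report depth points along the axis
    for t in np.linspace(0,1,13):
        x=(a[0]+(b[0]-a[0])*t)/k+o[0]-.4;y=(a[1]+(b[1]-a[1])*t)/k+o[1]-.4
        P,g=cloud(d,int(round(x)),int(round(x))+1,int(round(y))-1,int(round(y))+2)
        print(round(x,1),round(y,1),np.median(P.reshape(-1,3),0).round(4),g.ravel())
E
python3 - <<'E'
from h import *
d=dict(np.load("w4.npz"));needle(d,(324,192),5.7,(150,320),(445,315))
d=dict(np.load("w5.npz"));needle(d,(331,209),5.7,(120,308),(450,296))
print("line face")
P,g=cloud(d,331+79,331+87,209+14,209+62)
i=g.argmax(1)
for r in range(0,len(i),4): print(i[r],g[r],P[r,i[r]].round(4))
E
```

```text
349.9 247.7 [ 0.5149 -0.0243  0.0816] [31 29 29]
354.2 247.7 [ 0.5135 -0.0228  0.0818] [29 23 30]
358.5 247.6 [ 0.5115 -0.0208  0.0815] [28 27 25]
362.9 247.5 [ 0.5106 -0.0187  0.0813] [23 23 28]
367.2 247.4 [ 0.5089 -0.0172  0.0808] [31 31 31]
371.5 247.4 [ 0.5075 -0.0157  0.0813] [27 24 33]
375.8 247.3 [ 0.5056 -0.014   0.0814] [26 33 29]
380.1 247.2 [ 0.5043 -0.0119  0.0816] [28 28 27]
384.4 247.2 [ 0.5029 -0.0104  0.0812] [25 32 23]
388.7 247.1 [ 0.5013 -0.0083  0.0815] [26 23 31]
393.0 247.0 [ 0.5002 -0.0058  0.08  ] [34 21 30]
397.4 246.9 [ 0.4989 -0.0043  0.0802] [18 26 24]
401.7 246.9 [ 0.4976 -0.0014  0.0795] [28 20 16]
351.7 262.6 [ 0.5143 -0.0242  0.0688] [25 24 25]
356.5 262.5 [ 0.5126 -0.023   0.069 ] [28 30 34]
361.3 262.3 [ 0.5111 -0.0213  0.0685] [27 34 30]
366.1 262.1 [ 0.5099 -0.0192  0.068 ] [26 25 30]
371.0 261.9 [ 0.5084 -0.0172  0.0691] [27 19 31]
375.8 261.8 [ 0.5066 -0.0155  0.069 ] [26 27 29]
380.6 261.6 [ 0.5051 -0.0135  0.0688] [20 22 29]
385.4 261.4 [ 0.5038 -0.0119  0.0679] [26 23 28]
390.2 261.2 [ 0.5022 -0.01    0.0678] [31 32 24]
395.1 261.1 [ 0.5011 -0.0074  0.0674] [24 27 23]
399.9 260.9 [ 0.4996 -0.0053  0.0663] [17 27 29]
404.7 260.7 [ 0.4982 -0.003   0.0659] [26 22 22]
409.5 260.5 [ 0.4966 -0.001   0.065 ] [23 16 33]
line face
5 [63 67 45 38 69 94 78 60] [ 0.4823 -0.0046  0.048 ]
4 [68 67 37 48 79 47  2 14] [ 0.4842 -0.0039  0.0489]
4 [66 59 32 63 68 22  4 13] [ 0.4858 -0.0025  0.0494]
3 [63 44 33 80 70  0  8  5] [ 0.488  -0.0008  0.0484]
3 [68 42 42 78 51  2  0  8] [0.4896 0.0006 0.0489]
3 [55 35 58 63 10  0  9 18] [0.4914 0.0025 0.0484]
0 [100  29  79  66   1   4   0  24] [0.495  0.0051 0.0441]
0 [95 37 75 48  9  7 15 14] [0.4967 0.0065 0.0446]
0 [95 53 65 20  0 14  0  9] [0.4982 0.0075 0.046 ]
1 [25 80 68 13  0  8 20  8] [0.499  0.0078 0.0493]
1 [42 74 53  0 12  6  8  8] [0.5008 0.0095 0.0492]
0 [107  58   9  14   7   4  21  19] [0.5031 0.0113 0.0483]
```

Request:
send_rows --commands '[{"linear": [4,0,0],"spin": 0,"grip": 1},{"linear": [3,0,0],"spin": 0,"grip": 1},{"linear": [2,0,0],"spin": 0,"grip": 1},{"linear": [0,0,0],"spin": 0,"grip": 1},{"linear": [0,0,0],"spin": 0,"grip": 1}]'

```text
clock: 6.15
eef_pos: [0.527, -0.0368, 0.0754]
ee_rot: [0.668, -0.234, 0.667, 0.234]
contact_force: [-2.4, 2.2, 9.8]
width: -0.004
```

```bash
python3 - <<'E'
from h import *
from rig import arm
print(arm.tcp_to_tips)
goto(arm,[.527,-.0375,.073])
d=look(arm,"w6",(.5,-.002,.05))
E
```

```text
0.011
t 6.15 pos [ 0.527  -0.0368  0.0754] F [-2.4  2.2  9.8] w -0.004 j [-0.19  0.25 -0.44  0.88  0.   -0.87]
[[0.001, -0.625, 0.781], [0.001, 0.781, 0.625], [-1.0, 0.0, 0.002]]
tool mm [ 2.4 -0.6 -0.4]
crop origin 331 207
```

View pics/w6c.png

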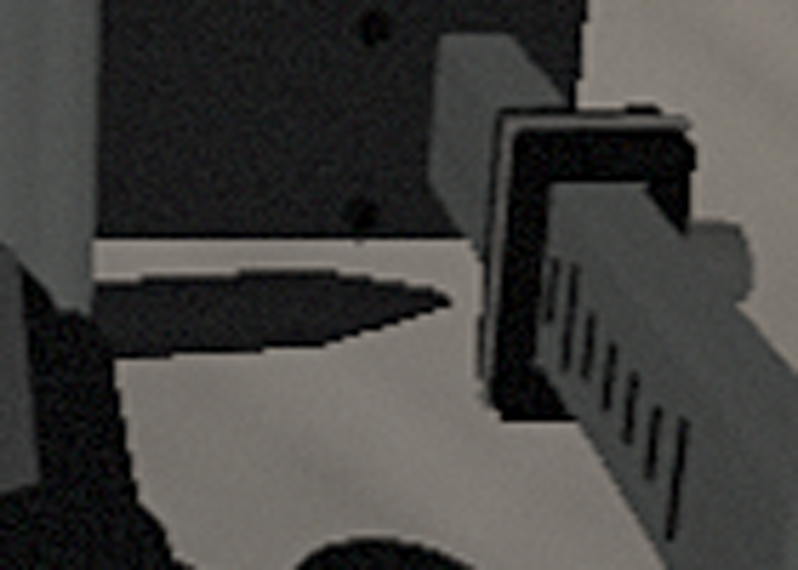

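```bash
python3 - <<'E'
from h import *
d=dict(np.load("w6.npz"));needle(d,(331,207),5.7,(120,315),(447,302))
P,g=cloud(d,331+83,331+93,207+20,207+70)
for r in range(0,50,5):
    print(g[r],(P[r,:,2]*1000).round(1))
# tip pixel ray vs vertical line through tip
for n,o,t in(("w4",(324,192),(448,312)),("w5",(331,209),(455,297)),("w6",(331,207),(452,300))):
    d=dict(np.load(n+".npz"));u,v=o[0]+t[0]/5.7-.4,o[1]+t[1]/5.7-.4
    # intersect ray with circle arc in vertical plane: param h: horizontal moves inward little
    oo,r=ray(d,u,v)
    best=min(((lambda s:(abs(np.dot((oo+r*s)-P0,nrm)),s))(s) for s in np.linspace(.05,.4,7001) for P0,nrm in [(np.array([.4965,-.001,0]),np.array([.774,.633,0]))]),key=lambda q:q[0])
    print(n,(oo+r*best[1]).round(4))
E
```

```text
351.7 261.9 [ 0.514 -0.025  0.061] [24 31 27]
356.4 261.7 [ 0.5131 -0.0232  0.0598] [28 20 27]
361.2 261.5 [ 0.5114 -0.0213  0.0599] [25 28 28]
366.0 261.3 [ 0.51   -0.0194  0.0595] [30 14 23]
370.8 261.1 [ 0.5083 -0.0176  0.0598] [32 24 24]
375.6 260.9 [ 0.5068 -0.0155  0.0594] [31 26 27]
380.3 260.7 [ 0.5056 -0.014   0.0594] [22 30 26]
385.1 260.5 [ 0.5045 -0.0116  0.0589] [24 29 25]
389.9 260.3 [ 0.5024 -0.01    0.0584] [30 33 27]
394.7 260.2 [ 0.5012 -0.0074  0.057 ] [23 28 20]
399.5 260.0 [ 0.4999 -0.0059  0.0571] [27 27 33]
404.2 259.8 [ 0.4986 -0.0034  0.0562] [23 27 14]
409.0 259.6 [ 0.4969 -0.0013  0.0551] [ 48  18 124]
[65 62 70 61 36 40 53 49 53 53] [27.2 28.  30.7 32.3 45.  48.1 48.5 48.5 48.2 48.3]
[66 67 69 44 40 83 68  3  8  0] [27.4 29.1 32.2 43.9 47.8 48.6 49.9 51.9 50.9 52.5]
[65 67 62 28 58 79 52  9 14 11] [26.9 29.4 32.2 45.1 48.7 49.  50.9 52.2 52.9 53.3]
[61 63 42 18 71 70 18  0  6 13] [29.7 30.6 44.7 48.3 48.7 49.5 51.7 52.7 52.6 53.1]
[64 61 30 48 73 54  1 14  4 19] [28.9 31.  44.6 48.6 48.7 50.6 51.4 52.6 52.9 53.5]
[105  39  15  69  63  23   2   3  14  10] [30.8 44.7 45.7 49.3 48.6 51.2 52.3 53.2 53.2 53.4]
[136  97  37  77  55   0   3  18   6  15] [-0.  44.8 48.8 48.1 50.4 52.6 52.3 52.4 53.3 53.2]
[114  55  54  64  22   5  16  13  14   2] [43.6 46.2 49.5 49.2 50.4 52.2 52.2 53.8 53.3 52.7]
[93 28 77 68  0  7  9  8  2 16] [44.8 48.5 48.7 50.8 51.2 51.6 52.8 53.8 53.  53.2]
[89 48 69 42  6  3  4 11  9  4] [45.4 48.2 49.1 51.1 52.2 52.  53.1 52.7 53.5 53.4]
w4 [ 0.4971 -0.0017  0.079 ]
w5 [ 0.4964 -0.0009  0.0654]
w6 [ 0.4966 -0.0011  0.0556]
```

Request:
send_rows --commands '[{"linear": [3,0,0],"spin": 0,"grip": 1},{"linear": [1.5,0,0],"spin": 0,"grip": 1},{"linear": [0,0,0],"spin": 0,"grip": 1},{"linear": [0,0,0],"spin": 0,"grip": 1}]'

```text
clock: 6.6
eef_pos: [0.5272, -0.0369, 0.0712]
ee_rot: [0.668, -0.234, 0.667, 0.234]
contact_force: [-3.2, 0.9, 9.5]
width: -0.004
```

```bash
cat >> h.py <<'E'
def tipz(d,u,v,P0,nrm):
    o,r=ray(d,u,v);s=np.dot(np.array(P0)-o,nrm)/np.dot(r,nrm);return (o+r*s).round(4)
E
python3 - <<'E'
from h import *
from rig import arm
goto(arm,[.527,-.0375,.071])
d=look(arm,"w7",(.5,-.002,.05))
E
```

```text
t 6.6 pos [ 0.5272 -0.0369  0.0712] F [-3.2  0.9  9.5] w -0.004 j [-0.19  0.26 -0.44  0.87  0.   -0.87]
[[0.002, -0.625, 0.781], [0.001, 0.781, 0.625], [-1.0, -0.001, 0.002]]
tool mm [ 0.2 -0.3 -0.5]
crop origin 333 211
```

View pics/w7c.png

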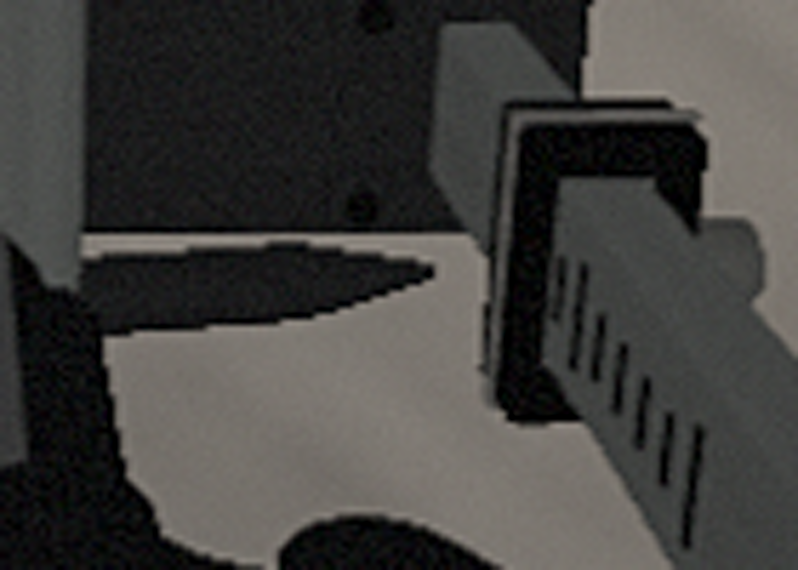

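```bash
python3 - <<'E'
from h import *
d=dict(np.load("w7.npz"));needle(d,(333,211),5.7,(100,295),(430,271))
n=np.array([.774,.633,0])
print(tipz(d,333+434/5.7-.4,211+271/5.7-.4,(.4965,-.001,0),n))
P,g=cloud(d,333+84,333+95,211+20,211+70)
m=(P[...,2]>.047)&(P[...,2]<.0505);print(np.median(P[m&(g>60)][:,2]),(m&(g>60)).sum())
E
```

```text
350.1 262.4 [ 0.515  -0.0258  0.0569] [25 24 32]
355.0 262.0 [ 0.5136 -0.0237  0.0556] [27 31 25]
359.8 261.7 [ 0.5121 -0.0218  0.0561] [28 26 27]
364.6 261.3 [ 0.5103 -0.0199  0.0557] [25 28 26]
369.4 261.0 [ 0.5091 -0.0186  0.0554] [20 31 26]
374.3 260.6 [ 0.5078 -0.0165  0.055 ] [27 30 25]
379.1 260.2 [ 0.506  -0.0143  0.0541] [24 20 31]
383.9 259.9 [ 0.5043 -0.0129  0.0552] [28 32 26]
388.7 259.5 [ 0.503  -0.0107  0.054 ] [29 26 27]
393.6 259.2 [ 0.5015 -0.0082  0.0525] [28 20 28]
398.4 258.8 [ 0.5005 -0.0061  0.0518] [28 35 26]
403.2 258.5 [ 0.4989 -0.0038  0.0506] [20 27 32]
408.0 258.1 [ 0.4974 -0.0016  0.0497] [63  5  8]
[ 0.497  -0.0016  0.0505]
0.048945910139063076 83
```

Request:
send_rows --commands '[{"linear": [0.6,0,0],"spin": 0,"grip": 1},{"linear": [0,0,0],"spin": 0,"grip": 1},{"linear": [0,0,0],"spin": 0,"grip": 1},{"linear": [0,0,0],"spin": 0,"grip": 1}]'

```text
clock: 7.05
eef_pos: [0.5273, -0.037, 0.0707]
ee_rot: [0.668, -0.234, 0.666, 0.234]
contact_force: [-2.0, 1.8, 8.6]
width: -0.002
```

```bash
python3 - <<'E'
from h import *
from rig import arm
goto(arm,[.527,-.0375,.071])
d=look(arm,"w8",(.5,-.002,.05))
E
```

```text
t 7.05 pos [ 0.5273 -0.037   0.0707] F [-2.   1.8  8.6] w -0.002 j [-0.19  0.26 -0.44  0.86  0.   -0.87]
[[0.002, -0.625, 0.781], [0.001, 0.781, 0.625], [-1.0, -0.001, 0.002]]
tool mm [-0.3 -0.2 -0.6]
crop origin 334 211
```

View pics/w8c.png

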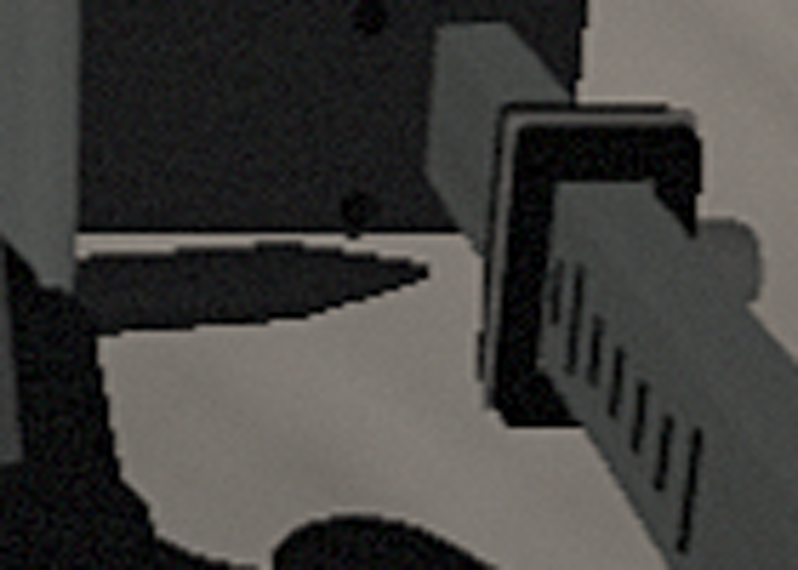

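```bash
python3 - <<'E'
from h import *
n=np.array([.774,.633,0])
for f,o,t in(("w7",(333,211),(430,271)),("w8",(334,211),(426,272))):
    d=dict(np.load(f+".npz"))
    print(tipz(d,o[0]+(t[0]+3)/5.7-.4,o[1]+t[1]/5.7-.4,(.4965,-.001,0),n))
    P,g=cloud(d,o[0]+50,o[0]+78,o[1]+42,o[1]+54)
    m=(g<45)&(P[...,2]>.04)&(P[...,2]<.07)
    Q=P[m];a=Q[:,:2]@np.array([-.633,.774]);amax=a.max()
    # dist from pivot
    piv=np.array([.637,-.169]);a=(Q[:,:2]-piv)@np.array([-.633,.774])
    print(np.percentile(a,99.5).round(4),[(k,round(np.median(Q[(a>k)&(a<k+.003)][:,2]),4)) for k in(.200,.203,.206,.209,.212,.2145) if ((a>k)&(a<k+.003)).sum()])
d=dict(np.load("w4.npz"));P,g=cloud(d,324+50,324+80,192+48,192+58);Q=P[(g<45)&(P[...,2]>.07)];a=(Q[:,:2]-piv)@np.array([-.633,.774])
print("rest",np.percentile(a,99.5).round(4),[(k,round(np.median(Q[(a>k)&(a<k+.003)][:,2]),4)) for k in(.200,.203,.206,.209,.212,.2145) if ((a>k)&(a<k+.003)).sum()])
E
```

```text
[ 0.4971 -0.0017  0.0505]
0.218 [(0.203, np.float64(0.0541)), (0.206, np.float64(0.0536)), (0.209, np.float64(0.0529)), (0.212, np.float64(0.0519)), (0.2145, np.float64(0.051))]
[ 0.4971 -0.0017  0.0502]
0.2178 [(0.203, np.float64(0.0537)), (0.206, np.float64(0.0531)), (0.209, np.float64(0.052)), (0.212, np.float64(0.0512)), (0.2145, np.float64(0.0503))]
rest 0.2185 [(0.2, np.float64(0.0811)), (0.203, np.float64(0.0812)), (0.206, np.float64(0.0808)), (0.209, np.float64(0.0808)), (0.212, np.float64(0.08)), (0.2145, np.float64(0.0795))]
```

Request:
send_rows --commands '[{"linear": [0.3,0,0],"spin": 0,"grip": 1},{"linear": [0,0,0],"spin": 0,"grip": 1},{"linear": [0,0,0],"spin": 0,"grip": 1},{"linear": [0,0,0],"spin": 0,"grip": 1},{"linear": [0,0,0],"spin": 0,"grip": 1},{"linear": [0,0,0],"spin": 0,"grip": 1},{"linear": [0,0,0],"spin": 0,"grip": 1},{"linear": [0,0,0],"spin": 0,"grip": 1},{"linear": [0,0,0],"spin": 0,"grip": 1},{"linear": [0,0,0],"spin": 0,"grip": 1},{"linear": [0,0,0],"spin": 0,"grip": 1},{"linear": [0,0,0],"spin": 0,"grip": 1}]'

```text
clock: 8.3
eef_pos: [0.5273, -0.037, 0.0704]
ee_rot: [0.668, -0.234, 0.666, 0.234]
contact_force: [-1.4, 1.7, 10.5]
width: -0.003
```

```bash
python3 - <<'E'
from h import *
from rig import arm
state(arm)
d=look(arm,"w9",(.5,-.002,.05))
piv=np.array([.637,-.169]);o=(334,211)
P,g=cloud(d,o[0]+50,o[0]+78,o[1]+42,o[1]+54)
Q=P[(g<45)&(P[...,2]>.04)&(P[...,2]<.07)];a=(Q[:,:2]-piv)@np.array([-.633,.774])
print(np.percentile(a,99.5).round(4),[(k,round(np.median(Q[(a>k)&(a<k+.003)][:,2]),4)) for k in(.203,.206,.209,.212,.2145) if ((a>k)&(a<k+.003)).sum()])
P,g=cloud(d,o[0]+82,o[0]+95,o[1]+20,o[1]+70)
m=(P[...,2]>.047)&(P[...,2]<.0505);print(np.median(P[m&(g>60)][:,2]),(m&(g>60)).sum())
E
```

```text
t 8.3 pos [ 0.5273 -0.037   0.0704] F [-1.4  1.7 10.5] w -0.003 j [-0.19  0.26 -0.44  0.86  0.   -0.87]
[[0.002, -0.625, 0.781], [0.001, 0.781, 0.625], [-1.0, -0.001, 0.002]]
crop origin 334 212
0.2177 [(0.203, np.float64(0.0533)), (0.206, np.float64(0.0527)), (0.209, np.float64(0.0517)), (0.212, np.float64(0.0508)), (0.2145, np.float64(0.0499))]
0.04899848351204773 86
```

View pics/w9c.png

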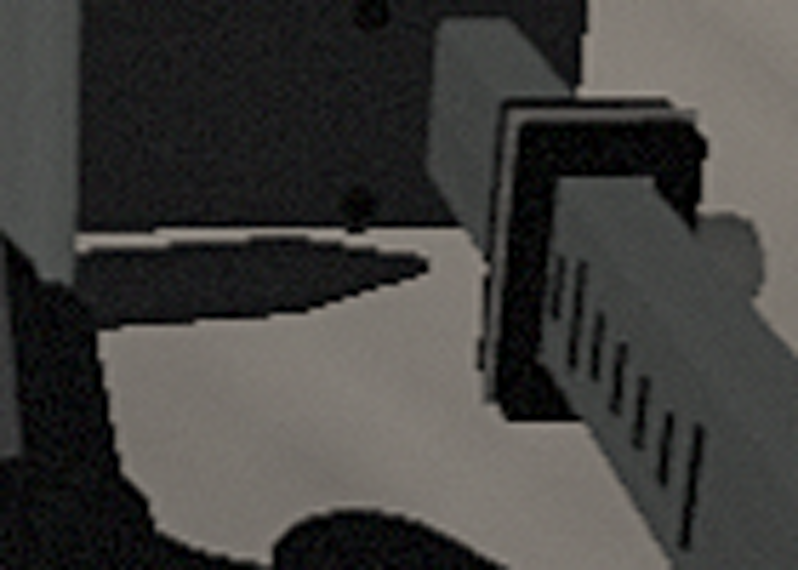

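Request:
send_rows --commands '[{"linear": [0,0,0],"spin": 0,"grip": 1},{"linear": [0,0,0],"spin": 0,"grip": 1},{"linear": [0,0,0],"spin": 0,"grip": 1},{"linear": [-4,0,0],"spin": 0,"grip": 1},{"linear": [-5,0,0],"spin": 0,"grip": 1},{"linear": [-6,0,0],"spin": 0,"grip": 1},{"linear": [-6,0,0],"spin": 0,"grip": 1},{"linear": [-6,0,0],"spin": 0,"grip": 1},{"linear": [-8,0,0],"spin": 0,"grip": 1},{"linear": [-15,0,0],"spin": 0,"grip": 1},{"linear": [-10,0,0],"spin": 0,"grip": 1},{"linear": [0,0,0],"spin": 0,"grip": 1}]'

```text
clock: 9.55
eef_pos: [0.5276, -0.0376, 0.1304]
ee_rot: [0.668, -0.235, 0.666, 0.233]
contact_force: [0.9, -0.0, -0.3]
width: 0.001
```

```bash
python3 - <<'E'
from h import *
from rig import arm
state(arm)
d=look(arm,"w10",(.5,-.002,.07))
# Right side: target hover point inward of right pad
R=np.array([.5036,-.277]);print("goto above R")
goto(arm,[R[0],R[1],.13])
t=arm.snapshot("top")
def blob(d,u,v,R=9,th=60):
    g=d["img"].max(2).astype(int)[v-R:v+R+1,u-R:u+R+1]
    n,l,st,c=cv2.connectedComponentsWithStats((g<th).astype(np.uint8))
    i=1+np.argmin(np.hypot(*(c[1:]-R).T));return c[i][0]+u-R,c[i][1]+v-R
E
```

```text
t 9.55 pos [ 0.5276 -0.0376  0.1304] F [ 0.9 -0.  -0.3] w 0.001 j [-0.19  0.19 -0.38  0.99 -0.   -0.87]
[[0.003, -0.625, 0.781], [-0.001, 0.781, 0.625], [-1.0, -0.002, 0.002]]
crop origin 320 181
goto above R
t 9.6 pos [ 0.5269 -0.0375  0.1294] F [-0.7  0.3 -0.4] w -0.006 j [-0.19  0.19 -0.38  0.99 -0.   -0.87]
[[0.002, -0.625, 0.781], [-0.0, 0.781, 0.625], [-1.0, -0.001, 0.001]]
tool mm [  -0.5 -172.5 -167.8]
```

View pics/w10.png

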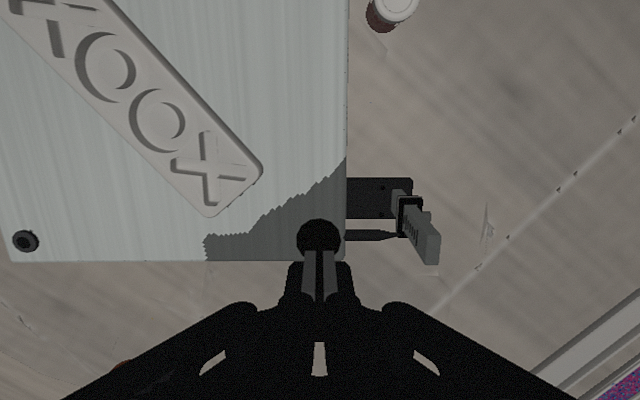

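Request:
send_rows --commands '[{"linear": [0,-20,-10],"spin": 0,"grip": 1},{"linear": [0,-38,-20],"spin": 0,"grip": 1},{"linear": [0,-38,-20],"spin": 0,"grip": 1},{"linear": [0,-38,-20],"spin": 0,"grip": 1},{"linear": [0,-37,-20],"spin": 0,"grip": 1},{"linear": [0,0,0],"spin": 8,"grip": 1},{"linear": [0,0,0],"spin": 8,"grip": 1},{"linear": [0,0,0],"spin": 8,"grip": 1},{"linear": [0,0,0],"spin": 8,"grip": 1},{"linear": [0,0,0],"spin": 8,"grip": 1},{"linear": [0,0,0],"spin": 8,"grip": 1},{"linear": [0,0,0],"spin": 8,"grip": 1}]'

```text
clock: 10.85
eef_pos: [0.562, -0.2268, 0.1276]
ee_rot: [0.698, 0.109, 0.699, -0.109]
contact_force: [-0.3, -0.2, -0.0]
width: 0.001
```

Request:
send_rows --commands '[{"linear": [0,0,0],"spin": 8.5,"grip": 1},{"linear": [0,0,0],"spin": 8.5,"grip": 1},{"linear": [0,0,0],"spin": 8.5,"grip": 1},{"linear": [3,0,0],"spin": 8.5,"grip": 1},{"linear": [0,0,0],"spin": 0,"grip": 1},{"linear": [0,0,0],"spin": 0,"grip": 1}]'

```text
clock: 11.45
eef_pos: [0.5622, -0.2268, 0.125]
ee_rot: [0.637, 0.305, 0.638, -0.305]
contact_force: [-0.0, 0.0, 0.4]
width: -0.001
```

```bash
python3 - <<'E'
from h import *
from rig import arm
goto(arm,[.5025,-.277,.115])
d=look(arm,"r1",(.465,-.307,.06))
g=(d["img"].max(2)<32).astype(np.uint8)
g=cv2.morphologyEx(g,cv2.MORPH_OPEN,np.ones((9,9),np.uint8))
k,l,st,c=cv2.connectedComponentsWithStats(g)
for i in range(1,k):
    if st[i][4]<6000: print(st[i],c[i].round(1),onz(d,*c[i],.089).round(4))
E
```

```text
t 11.45 pos [ 0.5622 -0.2268  0.125 ] F [-0.   0.   0.4] w -0.001 j [-0.49  0.33 -0.22  1.03 -0.    0.4 ]
[[-0.002, 0.779, 0.627], [0.001, 0.627, -0.779], [-1.0, -0.001, -0.002]]
tool mm [ 10.  -78.    1.7]
crop origin 51 180
[177 234   9  12 108] [181.  239.5] [ 0.4997 -0.2707  0.089 ]
```

View pics/r1.png

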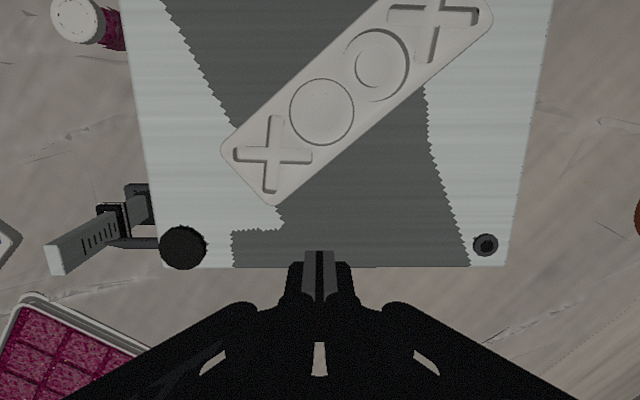

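View pics/r1c.png

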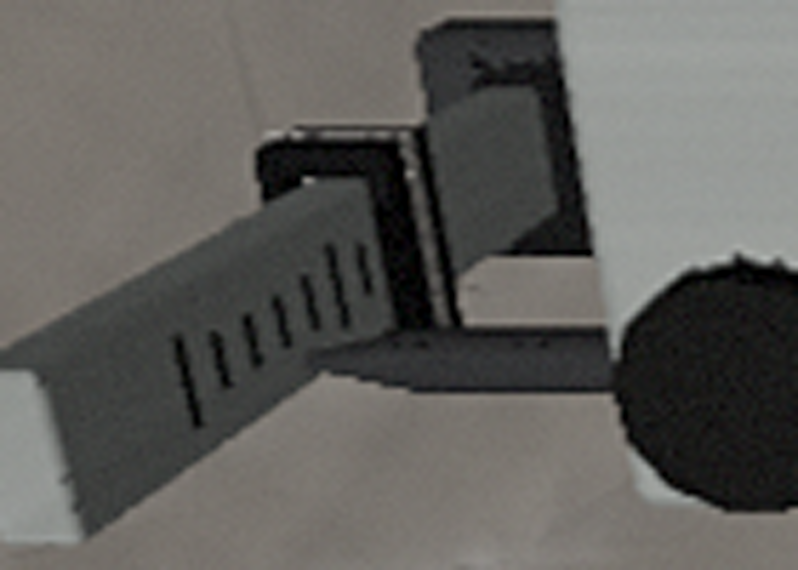

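```bash
python3 - <<'E'
from h import *
d=dict(np.load("r1.npz"));o=(51,180)
P,g=cloud(d,51+66,51+82,180+26,180+57)
for r in range(0,31,3): print(g[r],(P[r,:,2]*1000).round(1))
print("collar top",np.median(P[...,2][(g<20)&(P[...,2]>.05)]))
m=(d["img"].max(2)<40).astype(np.uint8);m[:, :150]=0;m[:,215:]=0;m[:220]=0;m[275:]=0
cs,_=cv2.findContours(cv2.morphologyEx(m,cv2.MORPH_OPEN,np.ones((15,15),np.uint8)),0,2)
c=max(cs,key=cv2.contourArea);e=cv2.fitEllipse(c);print(e,onz(d,*e[0],.089).round(4))
P,g=cloud(d,176,190,240,254);print("pad z",np.median(P[...,2]))
P,g=cloud(d,51+2,51+8,180+72,180+92);print("post top z",np.median(P[...,2]))
E
```

```text
[11 10  0  0 76 92 59 17  0 50 71 69 62 68 63 65] [50.9 50.5 48.7 48.4 48.3 46.7 45.3 44.9 42.9 36.2 34.3 33.4 31.5 32.3
 31.1 28.5]
[19 16 16  0  0 68 84 53  2 17 54 69 63 67 62 62] [51.2 50.7 49.7 50.7 48.  47.1 47.2 45.2 44.  41.5 34.7 34.8 33.6 32.4
 31.7 29.1]
[23 23 14 14  0 28 68 73 37  0 42 65 65 64 65 66] [51.9 51.3 50.4 50.4 48.8 47.  47.3 46.4 43.8 44.3 36.3 34.8 34.5 32.4
 31.5 30.2]
[12 22 16 11  0  7 56 80 65 28  6 55 69 68 67 65] [ 50.9  52.   50.3  49.7 256.1  49.3  48.5  47.2  45.2  43.6  42.8  36.3
  34.7  33.3  32.   30.6]
[ 0 10 11  8 15  6 22 67 83 53  0 25 57 68 70 66] [51.2 50.1 50.4 49.9 49.3 49.2 48.6 46.3 46.4 44.9 42.8 36.8 35.8 34.7
 32.7 31.2]
[21  0  3 13 12  6  1 38 67 62 24  0 53 67 67 61] [51.5 51.6 51.8 51.3 50.8 49.7 48.6 46.8 46.7 46.2 42.9 43.5 35.1 33.7
 33.8 31.4]
[50 15 14 15 10 17  8  1 64 91 54  0 21 57 68 65] [52.1 52.  49.8 52.1 50.6 50.4 50.  47.9 47.6 46.9 45.6 43.3 42.  35.9
 34.5 31.9]
[65 35  5 10 11  6 13  2 35 70 65 20 10 31 62 70] [49.9 51.7 50.3 52.  50.6 50.4 50.  47.7 48.1 46.7 46.3 45.4 44.3 35.1
 34.6 32.7]
[ 70  54  18  10   7  10  13  11   0  52  81  54   9  23  93 117] [49.9 52.  51.4 50.8 50.8 51.9 49.8 49.5 48.3 46.4 46.4 44.8 43.  43.1
  1.1  2. ]
[ 66  68  47   2   8   6  16  15   9  17  78  77  37   0 105 133] [52.  49.9 51.2 52.  51.7 51.6 50.7 51.3 48.3 48.5 47.5 46.3 43.2 43.6
  1.7  1.2]
[ 66  71  58  28   0   9  11  18   0  11  39  68  67  21   0 105] [51.8 50.3 49.9 52.8 51.5 51.4 51.1 49.7 50.1 48.1 47.1 47.  45.5 42.9
 42.1  3. ]
collar top 0.05096138490421684
((181.9241485595703, 247.4633331298828), (42.17380905151367, 45.803245544433594), 100.03058624267578) [ 0.5026 -0.2744  0.089 ]
pad z 0.08839161419586178
post top z 0.10046225794599555
```

Request:
send_rows --commands '[{"linear": [0,-25,0],"spin": 0,"grip": 1},{"linear": [0,-30,1],"spin": 0,"grip": 1},{"linear": [0,-22,0],"spin": 0,"grip": 1},{"linear": [10,0,0],"spin": 0,"grip": 1},{"linear": [0,0,0],"spin": 0,"grip": 1},{"linear": [0,0,0],"spin": 0,"grip": 1}]'

```text
clock: 12.1
eef_pos: [0.5034, -0.2753, 0.1154]
ee_rot: [0.637, 0.306, 0.638, -0.306]
contact_force: [0.0, 0.6, 0.1]
width: -0.0
```

```bash
python3 - <<'E'
from h import *
from rig import arm
goto(arm,[.5025,-.276,.115])
d=look(arm,"r2",(.465,-.307,.06))
E
```

```text
t 12.1 pos [ 0.5034 -0.2753  0.1154] F [0.  0.6 0.1] w -0.0 j [-0.61  0.28 -0.3   0.99  0.    0.28]
[[-0.001, 0.78, 0.625], [0.001, 0.625, -0.78], [-1.0, 0.0, -0.001]]
tool mm [ 0.4 -1.1 -0. ]
crop origin 168 185
```

View pics/r2.png

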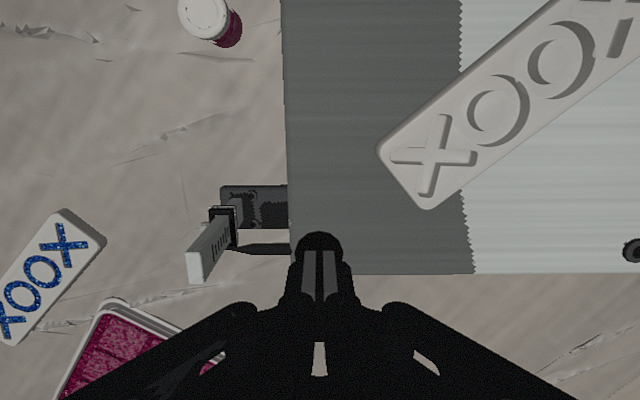

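View pics/r2c.png

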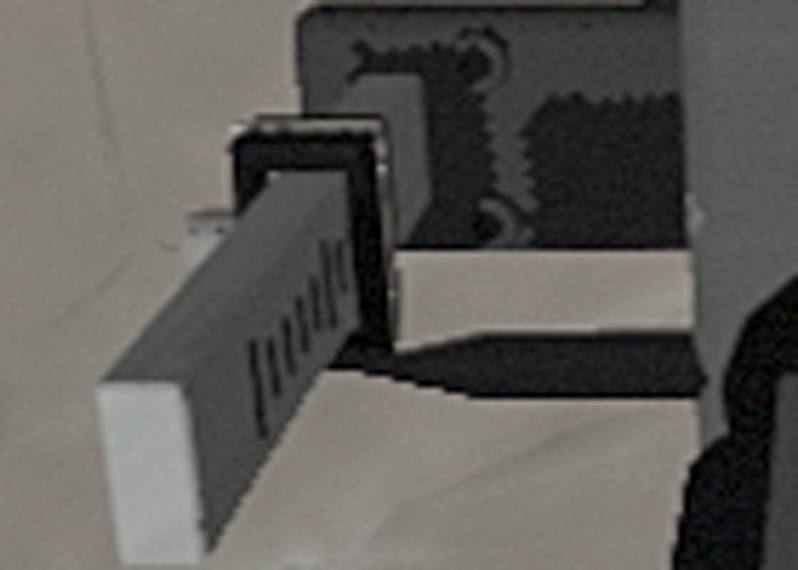

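Request:
send_rows --commands '[{"linear": [10,0,0],"spin": 0,"grip": 1},{"linear": [5,0,0],"spin": 0,"grip": 1},{"linear": [5,0,0],"spin": 0,"grip": 1},{"linear": [5,0,0],"spin": 0,"grip": 1},{"linear": [5,0,0],"spin": 0,"grip": 1},{"linear": [5,0,0],"spin": 0,"grip": 1},{"linear": [4,0,0],"spin": 0,"grip": 1},{"linear": [3,0,0],"spin": 0,"grip": 1},{"linear": [0,0,0],"spin": 0,"grip": 1},{"linear": [0,0,0],"spin": 0,"grip": 1}]'

```text
clock: 13.15
eef_pos: [0.5043, -0.2768, 0.0755]
ee_rot: [0.638, 0.306, 0.636, -0.307]
contact_force: [-2.2, -0.1, 9.7]
width: -0.001
```

```bash
cat >> h.py <<'E'
def rmeas(d,box,zlo,zhi,off=0):
    piv=np.array([.637,-.169]);eR=np.array([-.774,-.633])
    P,g=cloud(d,*box);Q=P[(g<50)&(P[...,2]>zlo)&(P[...,2]<zhi)];a=(Q[:,:2]-piv)@eR
    p=np.percentile(a,99.5);print("end",p.round(4),[(k,round(float(np.median(Q[(a>k)&(a<k+.003)][:,2])),4),int(((a>k)&(a<k+.003)).sum())) for k in np.arange(.196,.224,.003).round(3) if ((a>k)&(a<k+.003)).sum()>2])
E
python3 - <<'E'
from h import *
from rig import arm
goto(arm,[.5025,-.276,.115])
d=look(arm,"r3",(.465,-.307,.055))
d2=dict(np.load("r2.npz"));o=(168,185)
rmeas(d2,(o[0]+60,o[0]+100,o[1]+58,o[1]+70),.07,.09)
E
```

```text
t 13.15 pos [ 0.5043 -0.2768  0.0755] F [-2.2 -0.1  9.7] w -0.001 j [-0.61  0.33 -0.34  0.9  -0.    0.28]
[[0.002, 0.781, 0.625], [-0.002, 0.625, -0.781], [-1.0, 0.0, 0.003]]
tool mm [-39.5  -0.9  -1.6]
crop origin 152 209
end 0.2199 [(np.float64(0.199), 0.0813, 47), (np.float64(0.202), 0.0813, 61), (np.float64(0.205), 0.0814, 57), (np.float64(0.208), 0.081, 57), (np.float64(0.211), 0.0807, 40), (np.float64(0.214), 0.0802, 25), (np.float64(0.217), 0.0797, 21)]
```

View pics/r3c.png

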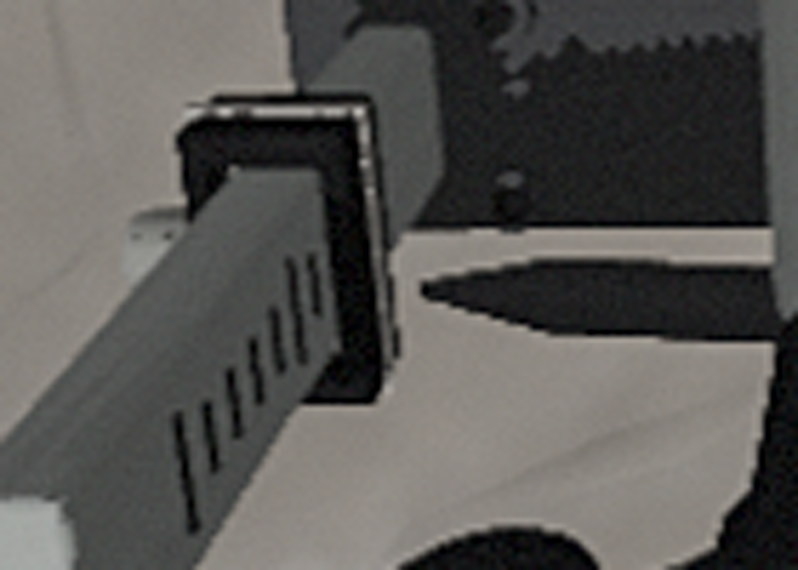

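```bash
cat >> h.py <<'E'
def rline(d,box):
    P,g=cloud(d,*box);z=P[...,2];m=(z>.0435)&(z<.0505)&(g>60);print("line z",np.median(z[m]).round(4),int(m.sum()),z[m].std().round(4))
    t=(z>.0495)&(z<.055)&(g<25);print("collar top",np.median(z[t]).round(4),int(t.sum()))
E
python3 - <<'E'
from h import *
d=dict(np.load("r3.npz"));o=(152,209)
rmeas(d,(o[0]+72,o[0]+120,o[1]+42,o[1]+62),.045,.07)
rline(d,(o[0]+60,o[0]+71,o[1]+24,o[1]+68))
d=dict(np.load("r2.npz"));o=(168,185);rline(d,(o[0]+60,o[0]+71,o[1]+24,o[1]+56))
E
```

```text
end 0.2182 [(np.float64(0.196), 0.0596, 74), (np.float64(0.199), 0.0592, 79), (np.float64(0.202), 0.0589, 78), (np.float64(0.205), 0.0586, 76), (np.float64(0.208), 0.0579, 55), (np.float64(0.211), 0.0572, 44), (np.float64(0.214), 0.0564, 29), (np.float64(0.217), 0.0555, 10)]
line z 0.0466 84 0.0012
collar top 0.051 166
line z 0.0471 47 0.0016
collar top 0.0512 115
```

Request:
send_rows --commands '[{"linear": [3,0,0],"spin": 0,"grip": 1},{"linear": [2,0,0],"spin": 0,"grip": 1},{"linear": [0,0,0],"spin": 0,"grip": 1},{"linear": [0,0,0],"spin": 0,"grip": 1}]'

```text
clock: 13.6
eef_pos: [0.5047, -0.2767, 0.0708]
ee_rot: [0.639, 0.306, 0.636, -0.306]
contact_force: [-1.0, 0.9, 11.2]
width: 0.002
```

```bash
python3 - <<'E'
from h import *
from rig import arm
state(arm)
d=look(arm,"r4",(.465,-.307,.055))
o=(152,209)
u,v=map(int,proj(d,(.468,-.307,.05)));print(u,v)
rmeas(d,(o[0]+74,o[0]+125,o[1]+36,o[1]+62),.045,.065)
rline(d,(o[0]+58,o[0]+71,o[1]+24,o[1]+68))
E
```

```text
t 13.6 pos [ 0.5047 -0.2767  0.0708] F [-1.   0.9 11.2] w 0.002 j [-0.61  0.33 -0.34  0.89  0.    0.28]
[[0.003, 0.781, 0.625], [-0.002, 0.625, -0.781], [-1.0, 0.001, 0.003]]
crop origin 149 213
226 262
end 0.2176 [(np.float64(0.196), 0.0545, 73), (np.float64(0.199), 0.0541, 75), (np.float64(0.202), 0.0537, 79), (np.float64(0.205), 0.0533, 74), (np.float64(0.208), 0.0527, 52), (np.float64(0.211), 0.0518, 41), (np.float64(0.214), 0.0508, 23), (np.float64(0.217), 0.0499, 7)]
line z 0.0464 91 0.0012
collar top 0.0508 84
```

View pics/r4c.png

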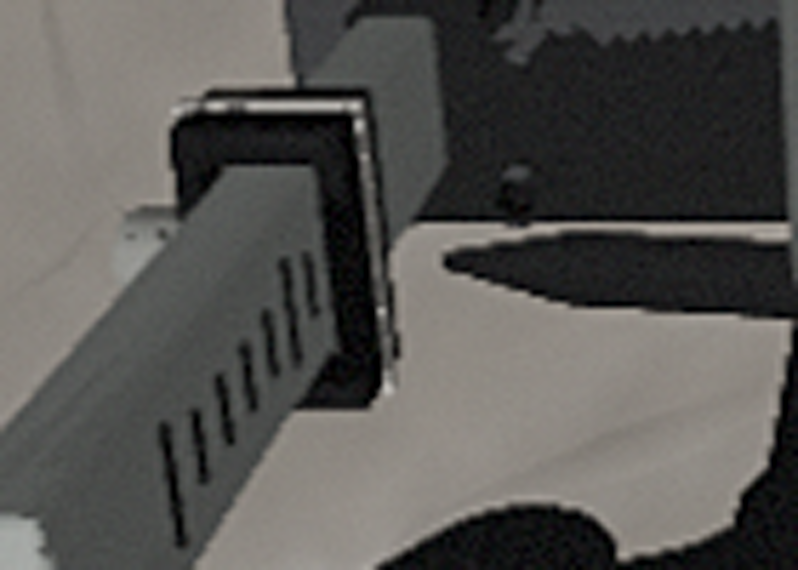

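Request:
send_rows --commands '[{"linear": [1.3,0,0],"spin": 0,"grip": 1},{"linear": [0,0,0],"spin": 0,"grip": 1},{"linear": [0,0,0],"spin": 0,"grip": 1},{"linear": [0,0,0],"spin": 0,"grip": 1}]'

```text
clock: 14.05
eef_pos: [0.5048, -0.2767, 0.0696]
ee_rot: [0.639, 0.306, 0.636, -0.306]
contact_force: [-1.6, 1.1, 11.0]
width: -0.001
```

```bash
python3 - <<'E'
from h import *
from rig import arm
state(arm)
d=look(arm,"r5",(.465,-.307,.055))
o=(149,213)
rmeas(d,(o[0]+74,o[0]+125,o[1]+30,o[1]+62),.043,.065)
rline(d,(o[0]+58,o[0]+71,o[1]+24,o[1]+68))
E
```

```text
t 14.05 pos [ 0.5048 -0.2767  0.0696] F [-1.6  1.1 11. ] w -0.001 j [-0.61  0.33 -0.34  0.89  0.    0.28]
[[0.003, 0.781, 0.625], [-0.002, 0.625, -0.781], [-1.0, 0.001, 0.003]]
crop origin 148 214
end 0.2175 [(np.float64(0.196), 0.0533, 77), (np.float64(0.199), 0.0528, 80), (np.float64(0.202), 0.0524, 81), (np.float64(0.205), 0.0523, 78), (np.float64(0.208), 0.0516, 52), (np.float64(0.211), 0.0503, 40), (np.float64(0.214), 0.0495, 21), (np.float64(0.217), 0.0486, 6)]
line z 0.0468 90 0.0011
collar top 0.0511 182
```

View pics/r5c.png

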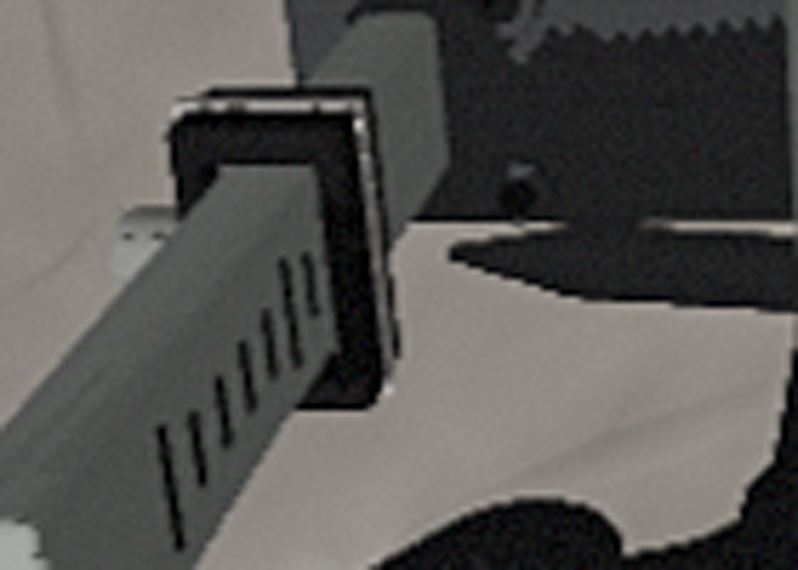

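Request:
send_rows --commands '[{"linear": [0.6,0,0],"spin": 0,"grip": 1},{"linear": [0,0,0],"spin": 0,"grip": 1},{"linear": [0,0,0],"spin": 0,"grip": 1},{"linear": [0,0,0],"spin": 0,"grip": 1}]'

```text
clock: 14.5
eef_pos: [0.5049, -0.2767, 0.0691]
ee_rot: [0.639, 0.306, 0.636, -0.306]
contact_force: [-1.5, 1.8, 10.5]
width: -0.003
```

```bash
python3 - <<'E'
from h import *
from rig import arm
state(arm)
d=look(arm,"r6",(.465,-.307,.055))
o=(148,214)
rmeas(d,(o[0]+74,o[0]+125,o[1]+30,o[1]+62),.043,.065)
rline(d,(o[0]+58,o[0]+71,o[1]+24,o[1]+68))
E
```

```text
t 14.5 pos [ 0.5049 -0.2767  0.0691] F [-1.5  1.8 10.5] w -0.003 j [-0.61  0.33 -0.34  0.89  0.    0.28]
[[0.003, 0.781, 0.625], [-0.002, 0.625, -0.781], [-1.0, 0.002, 0.003]]
crop origin 147 215
end 0.2176 [(np.float64(0.196), 0.0528, 74), (np.float64(0.199), 0.0522, 84), (np.float64(0.202), 0.0518, 82), (np.float64(0.205), 0.0514, 76), (np.float64(0.208), 0.0507, 56), (np.float64(0.211), 0.0496, 35), (np.float64(0.214), 0.0483, 25), (np.float64(0.217), 0.0481, 6)]
line z 0.0466 91 0.0012
collar top 0.0512 197
```

View pics/r6c.png

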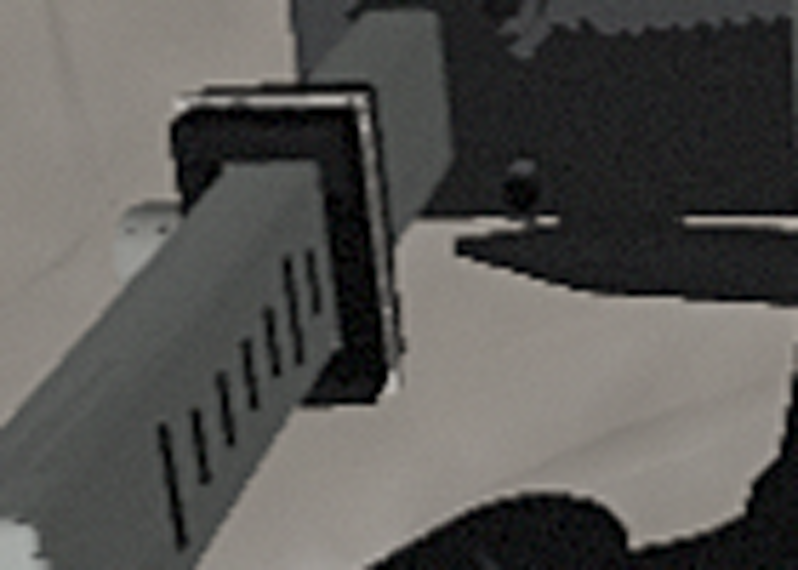

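Request:
send_rows --commands '[{"linear": [0.3,0,0],"spin": 0,"grip": 1},{"linear": [0,0,0],"spin": 0,"grip": 1},{"linear": [0,0,0],"spin": 0,"grip": 1},{"linear": [0,0,0],"spin": 0,"grip": 1},{"linear": [0,0,0],"spin": 0,"grip": 1},{"linear": [0,0,0],"spin": 0,"grip": 1},{"linear": [0,0,0],"spin": 0,"grip": 1},{"linear": [0,0,0],"spin": 0,"grip": 1},{"linear": [0,0,0],"spin": 0,"grip": 1},{"linear": [0,0,0],"spin": 0,"grip": 1},{"linear": [0,0,0],"spin": 0,"grip": 1},{"linear": [0,0,0],"spin": 0,"grip": 1}]'

```text
clock: 15.75
eef_pos: [0.5049, -0.2767, 0.0688]
ee_rot: [0.639, 0.306, 0.636, -0.306]
contact_force: [-0.7, 1.0, 10.7]
width: -0.002
```

```bash
python3 - <<'E'
from h import *
from rig import arm
state(arm)
d=look(arm,"r7",(.465,-.307,.055))
o=(147,215)
rmeas(d,(o[0]+74,o[0]+125,o[1]+30,o[1]+62),.043,.065)
rline(d,(o[0]+58,o[0]+71,o[1]+24,o[1]+68))
E
```

```text
t 15.75 pos [ 0.5049 -0.2767  0.0688] F [-0.7  1.  10.7] w -0.002 j [-0.61  0.33 -0.34  0.89  0.    0.28]
[[0.003, 0.781, 0.625], [-0.002, 0.625, -0.781], [-1.0, 0.002, 0.003]]
crop origin 147 215
end 0.2176 [(np.float64(0.196), 0.0523, 79), (np.float64(0.199), 0.052, 81), (np.float64(0.202), 0.0514, 80), (np.float64(0.205), 0.051, 80), (np.float64(0.208), 0.05, 56), (np.float64(0.211), 0.0494, 37), (np.float64(0.214), 0.0486, 24), (np.float64(0.217), 0.0471, 6)]
line z 0.0467 92 0.0011
collar top 0.0513 213
```

Level within measurement error, held about 1.2 s already; a bit more hold, then release and rise.

Request:
send_rows --commands '[{"linear": [0,0,0],"spin": 0,"grip": 1},{"linear": [0,0,0],"spin": 0,"grip": 1},{"linear": [0,0,0],"spin": 0,"grip": 1},{"linear": [-4,0,0],"spin": 0,"grip": 1},{"linear": [-5,0,0],"spin": 0,"grip": 1},{"linear": [-6,0,0],"spin": 0,"grip": 1},{"linear": [-6,0,0],"spin": 0,"grip": 1},{"linear": [-6,0,0],"spin": 0,"grip": 1},{"linear": [-8,0,0],"spin": 0,"grip": 1},{"linear": [-20,0,0],"spin": 0,"grip": 1},{"linear": [-30,0,0],"spin": 0,"grip": 1},{"linear": [0,0,0],"spin": 0,"grip": 1}]'

```text
clock: 17.0
eef_pos: [0.5058, -0.2776, 0.1556]
ee_rot: [0.64, 0.306, 0.635, -0.307]
contact_force: [0.2, -1.0, 0.4]
width: -0.002
```

```bash
python3 - <<'E'
from h import *
from rig import arm
state(arm)
d=look(arm,"r8",(.465,-.307,.06))
s=arm.snapshot("scene");s0=dict(np.load("scene0.npz"));cv2.imwrite("pics/s8.png",s["img"][...,::-1])
for n,p in(("L",(300,223)),("R",(382,175))):
    for q in (s0,s):
        x,y=p;print(n,np.median(cloud(q,x-3,x+4,y-2,y+3)[0][...,2]).round(4))
E
```

```text
t 17.0 pos [ 0.5058 -0.2776  0.1556] F [ 0.2 -1.   0.4] w -0.002 j [-0.61  0.25 -0.26  1.06 -0.    0.28]
[[0.006, 0.781, 0.625], [-0.004, 0.625, -0.781], [-1.0, 0.002, 0.007]]
crop origin 180 157
L 0.0876
L 0.0876
R 0.0873
R 0.0869
```

View pics/r8.png

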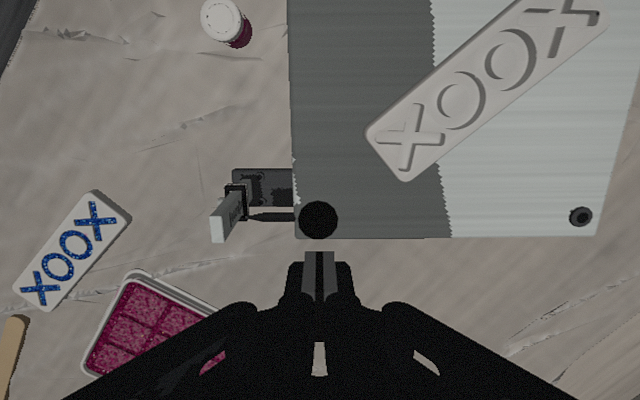

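View pics/s8.png

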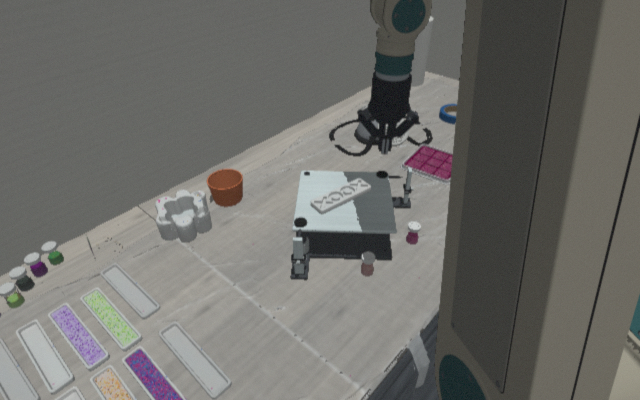

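```bash
python3 - <<'E'
from rig import arm
print(arm.job_done())
E
```

```text
the job is handed in; nothing more can be done
None
```

I pressed the left corner and then the right, each with closed fingertips until its pointer was level with its rider's white line. I held each for about 1.5 s, let it spring back, and handed the job in at about 17 s.

| Corner | White line above table | Pointer tip at hold | Pressing force |
|---|---|---|---|
| Left | about 49.0–49.5 mm | about 49.2 mm | about 10 N |
| Right | about 46.7–47.2 mm | about 47 mm | about 11 N |

- **Accuracy:** these heights come from the wrist camera's depth image and are good to about ±0.5 mm. I came down in small steps and saw no sign of overshooting, but an overshoot smaller than that would not show.
- **Right rider:** its raw reading put the line 0.3 mm below its lowest possible setting (32 mm below the resting tip). Correcting for the roughly 0.6 mm that the depth read low on the post tops removes that gap.
- **Disagreement:** a two-view ray check of the left line gave 47.3 mm at one end of the line and a clearly bad 37 mm at the other. I did not use it and relied on the depth readings.
- **Final check:** in the last scene view both pads read their starting height to within 0.4 mm. The mould, both vials and the riders looked unmoved, with the gripper clear above the plate.

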